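Fit the matching hub to the keyed test shaft and drive in its taper key

ROBOT

A 7-joint arm with a two-finger parallel gripper is mounted at the origin on the work surface. World frame = base frame: x ahead of the robot, y to its left, z up, the work surface at z = 0. Lengths are in mm, angles in rad, forces in N, time in s.
With the tool pointing down it reaches from about 400 to 900 mm from the base axis. Payload 5.5 kg.
Tool frame: the origin (TCP) lies midway between the tips of the shut fingers; the grasp point (between the pads) lies 19 mm behind it; z points along the fingers, y is the direction in which the jaws open and shut (so a half turn about z gives the same grasp; the last joint's range is limited). The gripper opens to 85 mm and grips with 20 to 120 N. Pads are 22 mm wide; open, the fingers measure 114 mm over their backs; the gripper's body (76 mm by 85 mm) begins 54 mm behind the grasp point. The pads swing forward as they close: fully open they stand 13 mm farther back than shut.
Start: joints at [-0.909, 0.501, -0.427, 1.55, 0.221, 1.138, -0.21], TCP at [252.367, 599.008, 231.31] pointing down, gripper open.
Joint ranges: [-2.88, 2.88], [-0.31, 2.03], [-1.54, 1.56], [0.2, 2.42], [-1.41, 4.55], [0.19, 2.02], [-2.57, 2.57]. Speed limits (rad/s): [2.57, 2.57, 3.14, 3.14, 3.14, 3.14, 3.14].

INTERFACE

Orientations are given as a unit quaternion [x, y, z, w].
In Python, from workcell import ctrl gives the robot as it stands.
- The arm moves only by the tool step_arm, never from a script. Its argument "increments" is a list of rows, each a list of 7 numbers: the shift along the tool's x, y, z in units of 25 mm (1.0 is 25 mm), then the turn, a rotation vector about the tool's x, y, z in rad, then the finger opening in mm, from 0 to 85.4. In form: [[tx, ty, tz, ax, ay, az, grip], ...]. A call has 1 to 12 rows; each row is the pose to reach, as a shift and turn from the pose commanded when the call began, along the tool's axes at that moment; what a row does not reach only later rows make up. A row lasts 1/12 s, in which the tool goes at most 41.7 mm and 7.16 degrees, less where a joint would pass 70% of its speed; a pose out of reach is approached as far as the arm can. A call with a gripper value outside its range is refused whole. The fingers move at their own pace and stop on an object; "force" is the grip in N (left out, the last holds). Time passes only in rows, so rows that repeat a pose let the fingers close. It gives the time, the measured TCP pose, the force and the opening at its end, in the units of the state.
- ctrl.get_obs(): the state, without advancing time (a new reading comes with each control period).
- ctrl.grab_frame(name): name is "side" or "top"; returns a dict with "img" (384x512x3 uint8, blue, green, red), "mtx" (3x3 intrinsics, pixels), "cam_to_world" (4x4, takes a point from camera to world coordinates). Camera axes: x right, y up, looking along -z (the intrinsics and any distortion apply to the point x, -y, -z); pixel columns grow to the right and rows downward; lengths in mm; the calibration is good to about 2 mm. A picture is of the moment at which its call begins. There is no depth.
- ctrl.hand_in(): hands the job in, once; it reports no verdict.
Trained networks look in the newest picture that a camera, given by its name, has taken for a name from the list of things; names that differ only in an ending like _2 or _b are one class to them, and where a whole thing is asked for, a point or a joint stands for the part that bears it (a point fixed in the world has none). Each returns a list of dicts, best first, with "confidence" (0 to 1); they miss things now and then, are a little off and sometimes report something else, mostly with a low value. They report only what shows in the picture. A call takes as long as a camera call. They do not tell look-alikes from the thing itself.
- ctrl.find_in(camera, query): "box" ([left, top, width, height] as shares, 0 to 1, of the picture: columns of its width, rows of its height, round what is visible of it).
The state is a dict: "clock": time; "joint_pos": joint angles; "joint_vel": joint speeds; "joint_torque": joint torques, N m; "tool_pos": TCP position; "eef_rot": TCP orientation; "contact_force": force on the tool from outside, world axes, zero at the start; "wrist_torque": the same for the moment, N m; "grip_width": finger opening in mm.
Only numpy, scipy, OpenCV 4.12 (cv2) and the standard library are available. Lean on these libraries where they do the work, as an engineer would, in place of code of your own. Each camera call takes 0.05 s, during which the arm holds its last target.

TASK

Of the three flanged hubs, take the one whose bore and keyway match the upright keyed test shaft and lower it, flange down and without dropping it, fully home on the shaft's shoulder with its keyway in line with the shaft's keyway. Then take the gib-head taper key from the wooden block, put it into the gap between hub and shaft with its head pointing away from the shaft, and push or tap it firmly down until it is tight. Leave the two other hubs and the other things on the bench where they are.

Things in the scene. Friction and masses are not known exactly. Their poses are not given: they have to be found in the camera images.
- fixture: Test fixture, fixed: grey base plate 150 x 120 x 16 mm (long side along x), on it a round steel shoulder 68 mm across, its top 38 mm above the bench, and on that the upright 40 mm steel test shaft. Its keyway (slot) is on its +x side; the floor of the slot lies 15 mm from the axis and faces +x. Origin: on the shaft's axis at bench height; z up.
- shaft_top (a point): Centre of the shaft's top end, 94 mm above the bench; axes as the fixture's. The end has a chamfer 5 mm high and 2.5 mm wide. The keyway is 14.4 mm wide, open at the top, and runs on down through the shoulder, so that the key cannot bottom out.
- hub_a_mid (a point): Hub A, loose, aluminium, about 0.5 kg: flange 96 mm across, 12 mm thick, below a round boss 66 mm across; 52 mm high in all. Bore 42 mm, keyway 14.4 mm wide on its +x side; the keyway's floor leans from 23.2 mm off the axis at the bottom to 25.8 mm at the top. Point: on the axis, half-way up (26 mm above its underside); z up, x towards the keyway. Stands on its flange.
- hub_b_mid (a point): Hub B, loose, the same outside as hub A; bore 42 mm, but its keyway (on its +x side) is only 8 mm wide. Point and axes as for hub A.
- hub_c_mid (a point): Hub C, loose, the same outside as hub A; keyway 14.4 mm wide (on its +x side), but its bore is only 30 mm. Point and axes as for hub A.
- key_head (a point): Gib-head taper key, loose, oiled steel, 0.11 kg, 82 mm long, upright in the block. Point: centre of its head, a block 24 (x) by 12 (y) by 18 mm high; flush with the shank's flat -x face, overhanging its tapered +x face. Fitted: the flat face on the slot floor, so this point is 27 mm from the shaft's axis, to the fixture's +x. The point is 73 mm above the foot.
- key_foot (a point): Foot of the same key, in the plane of its flat face; axes as key_head. Shank 64 mm long, 12 mm wide (y), 9.8 mm thick (x) at the foot, 13 mm under the head; the last 8 mm narrow to 6.8 x 6.7 mm. Let go in the gap it stays loose, head centre 119 to 142 mm above the bench. A firm push of 15 to 25 N on the head jams it, head centre then 108 to 119 mm up.
- key_block: Hardwood block, fixed, 130 x 60 mm, 46 mm high, long side along x; origin under its centre. The key stands in a pocket in its middle (36 mm deep), its x along the block's x. Two pin punches, 12 mm thick, 42 mm tall above the block, are fixed 34 and 52 mm from the middle towards -x.
- spool_a: Wire spool with green flanges, bystander, 60 mm across and 70 mm high, standing; origin under its centre.
- spool_b: Wire spool like spool A, bystander; origin under its centre.
- wax_tin: Round closed tin, bystander, 72 mm across and 45 mm high; origin under its centre.
Not all that is in view belongs to the job. Several things have the shape of the fixture; the one meant has the colours described above. Leave any blue look-alike of the part that bears hub_a_mid alone.

How it is judged (in metres and radians):
On the way:
1. hub A stands home on the shoulder of the shaft, keyway in line with the shaft's (within 0.15 rad), let go, before the key goes in (z of hub_a_mid in the frame of fixture below 0.066 m and horizontal distance between hub_a_mid and fixture below 0.003 m and angle between hub_a_mid's own z axis and vertical below 0.05 rad and angle between the x axis of hub_a_mid and the x axis of fixture, either way round below 0.15 rad and contact force between hub_a and the fingers below 0.1 N and horizontal distance between key_head and fixture above 0.06 m), for 0.2 s.
At the end, for the whole second after the job is handed in: Hub A home on the shoulder (2 mm), centred (3 mm), upright, keyways in line (0.15 rad); the key upright in the gap, head away from the shaft, head centre at most 122 mm above the bench, jammed by itself with over 18 N on hub and shaft (a 15 N push does it); all at rest (z of hub_a_mid in the frame of fixture below 0.066 m and horizontal distance between hub_a_mid and fixture below 0.003 m and angle between hub_a_mid's own z axis and vertical below 0.05 rad and angle between the x axis of hub_a_mid and the x axis of fixture, either way round below 0.15 rad and x of key_head in the frame of fixture between 0.022 and 0.032 m and y of key_head in the frame of fixture between -0.004 and 0.004 m and z of key_head in the frame of fixture below 0.122 m and angle between key_head's own z axis and vertical below 0.08 rad and contact force between taper_key and hub_a above 18 N and contact force between taper_key and fixture above 18 N and linear speed of each of taper_key, hub_a below 0.01 m/s); the robot touches nothing.
It fails at once if hub A is dropped (falls faster than 0.7 m/s while out of the fingers, about 25 mm of fall) (linear speed of hub_a above 0.7 m/s and contact force between hub_a and the fingers below 0.1 N).
It fails at once if one of the other two hubs is moved by more than 25 mm (distance of any of hub_b_mid, hub_c_mid from where it was at the start of the episode above 0.025 m).
It fails at once if a spool or the tin is moved by more than 25 mm (distance of any of spool_a, spool_b, wax_tin from where it was at the start of the episode above 0.025 m).
It also fails if it takes over 72 s, if anything falls off the work surface, if the arm or the gripper's body presses on something with over 40 N, if the wrist force passes 120 N, or if a joint passes its speed limit or range.

## Working session

There is one attempt and no reset: what is moved stays moved. The work goes in short steps, Python scripts to look and compute and a tool call to move; the robot and the scene stay as the last step left them, time stands still between calls to the robot, and variables do not carry over. Pictures are saved under pics/ and viewed, and the job is handed in when it is done.

Besides the shell and the picture viewer there is one more tool, called after "Request:" as name(argument=value, ...), one argument or row to a line, values as JSON. step_arm: Moves the arm, as the interface text tells. Its arguments: {"type":"object","properties":{"increments":{"type":"array"},"force":{"type":"number"}},"required":["increments"]}

```bash
mkdir -p pics; ls
cat > h.py <<'E'
import numpy as np, cv2
from workcell import ctrl
def snap(n,fn):
    f=ctrl.grab_frame(n); np.savez('f_%s.npz'%n,**{k:np.array(v) for k,v in f.items()})
    cv2.imwrite('pics/'+fn,f['img']); return f
E
python3 - <<'E'
from h import *
o=ctrl.get_obs(); print(o)
for n in('side','top'):
    f=snap(n,n+'0.png'); print(n,{k:(np.array(v).round(3).tolist() if k!='img' else v.shape) for k,v in f.items()})
    for q in ['fixture','hub_a_mid','hub_b_mid','hub_c_mid','key_head','key_block','spool_a','wax_tin']:
        r=ctrl.find_in(n,q)
        print(n,q,[(np.round(np.array(d['box'])*[512,384,512,384],1).tolist(),round(d['confidence'],2)) for d in r])
E
```

```text
pics
{'clock': 0.0, 'joint_pos': array([-0.90878026,  0.50189677, -0.42675753,  1.55145322,  0.22083151,
        1.13829352, -0.21030806]), 'joint_vel': array([ 0.00026299, -0.00059893, -0.00048575, -0.00034928, -0.00046386,
        0.00158002, -0.00055822]), 'joint_torque': array([-7.92469245e-05, -5.69499815e+01, -5.81643105e+00, -2.80943638e+01,
        1.06280323e-02,  1.19575436e-02, -4.78486839e-06]), 'tool_pos': array([252.20994137, 598.31809752, 230.22436514]), 'eef_rot': array([ 1.98073764e-01,  9.80186612e-01, -9.71419022e-04, -2.14781736e-04]), 'contact_force': array([-1.45958895,  0.63478391, -0.7414677 ]), 'wrist_torque': array([-0.01090985,  0.01349904,  0.00672018]), 'grip_width': 85.31534417793499}
side {'img': (384, 512, 3), 'mtx': [[395.835, 0.0, 255.779], [0.0, 395.835, 189.282], [0.0, 0.0, 1.0]], 'cam_to_world': [[0.9, 0.293, -0.322, 305.185], [-0.435, 0.592, -0.678, -660.409], [-0.008, 0.751, 0.661, 743.669], [0.0, 0.0, 0.0, 1.0]]}
side fixture [([210.3, 230.2, 76.4, 65.2], 0.8), ([351.9, 291.9, 95.2, 89.0], 0.7)]
side hub_a_mid [([219.1, 111.7, 30.5, 25.5], 0.83
[... 576 characters left out ...]
1.0, -0.01, -0.02, -13.644], [-0.021, 0.047, 0.999, 1552.118], [0.0, 0.0, 0.0, 1.0]]}
top fixture [([353.5, 223.0, 29.6, 46.1], 0.71), ([274.5, 196.7, 51.7, 54.6], 0.61), ([364.6, 135.0, 48.4, 53.4], 0.59)]
top hub_a_mid [([126.0, 151.8, 27.5, 23.6], 0.65), ([203.0, 178.4, 31.7, 32.6], 0.61)]
top hub_b_mid [([203.1, 239.7, 29.6, 23.9], 0.63), ([370.4, 240.5, 11.3, 8.1], 0.36)]
top hub_c_mid [([158.4, 203.7, 28.5, 25.6], 0.68)]
top key_head [([370.0, 237.9, 11.0, 10.1], 0.62), ([353.3, 225.2, 33.3, 44.6], 0.38)]
top key_block [([357.2, 220.4, 26.9, 48.7], 0.65)]
top spool_a [([326.5, 157.8, 20.4, 16.1], 0.8), ([247.1, 144.4, 20.2, 22.7], 0.64)]
top wax_tin [([178.5, 139.0, 21.9, 23.3], 0.63)]
```

View pics/side0.png

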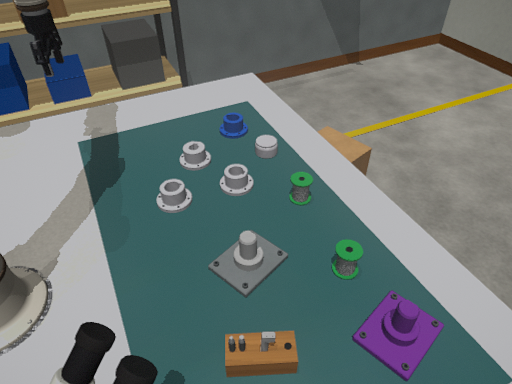

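View pics/top0.png

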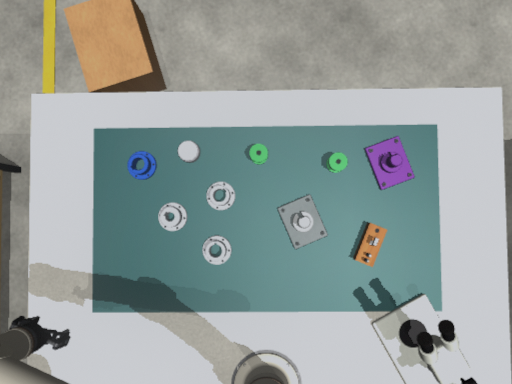

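Run:
```python
import cv2,numpy as np
a=cv2.imread('pics/top0.png')
cv2.imwrite('pics/topA.png',cv2.resize(a[120:280,110:270],None,fx=3.7,fy=3.7,interpolation=cv2.INTER_CUBIC))
cv2.imwrite('pics/topB.png',cv2.resize(a[120:280,260:430],None,fx=3.7,fy=3.7,interpolation=cv2.INTER_CUBIC))
b=cv2.imread('pics/side0.png')
cv2.imwrite('pics/sideA.png',cv2.resize(b[100:230,140:310],None,fx=4.5,fy=4.5,interpolation=cv2.INTER_CUBIC))
```

```text
(no output)
```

View pics/topA.png

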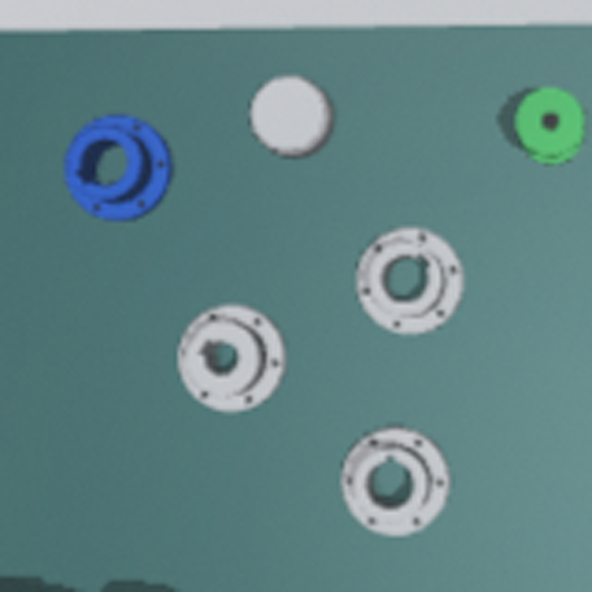

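View pics/topB.png

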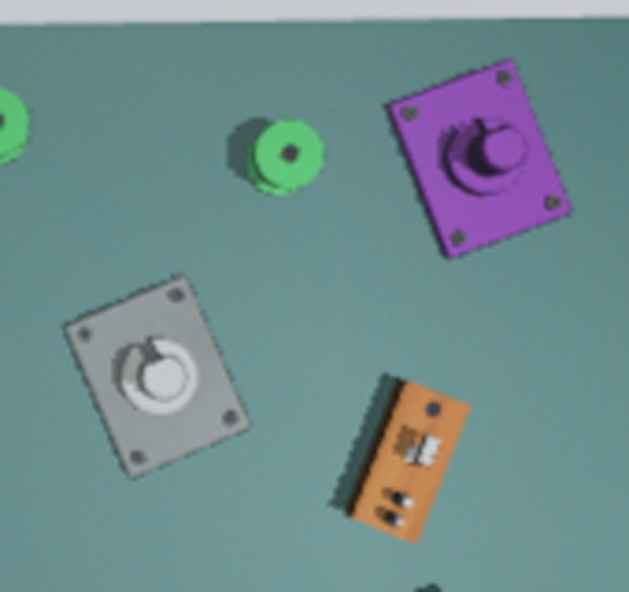

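View pics/sideA.png

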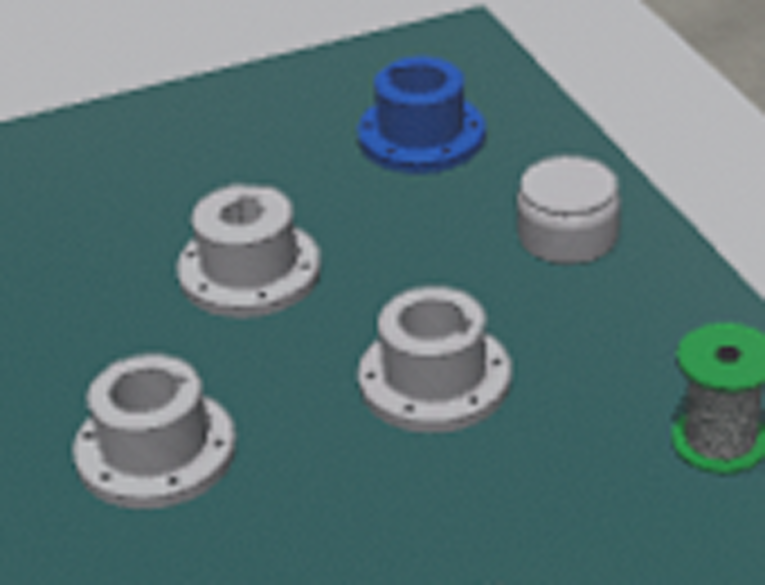

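Top view: three grey hubs. The one at (172,217) has the small bore (C), (217,250) the narrow keyway (B), and (220,196) the wide keyway and 42 mm bore, so it's hub A, with its keyway up-right. The grey fixture is at (303,222), slot up-left. The wooden block is at (371,245), punches to its lower left. Purple and blue parts are decoys. Next I'll fit the poses to the silhouettes.

```bash
cat > fit.py <<'E'
import numpy as np, cv2
from scipy.optimize import minimize
def load(n):
    return dict(np.load('f_%s.npz'%n))
def proj(f,P):
    T=np.linalg.inv(f['cam_to_world']); p=np.c_[P,np.ones(len(P))]@T.T
    p=p[:,:3]*[1,-1,-1]; q=p@f['mtx'].T; return q[:,:2]/q[:,2:]
def cyl(r,z0,z1,cx=0,cy=0,n=48):
    a=np.arange(n)*2*np.pi/n
    return np.vstack([np.c_[cx+r*np.cos(a),cy+r*np.sin(a),np.full(n,z)] for z in(z0,z1)])
def box(x0,x1,y0,y1,z0,z1):
    return np.array([[x,y,z] for x in(x0,x1) for y in(y0,y1) for z in(z0,z1)],float)
HUB=[cyl(48,0,12),cyl(33,0,52)]
FIX=[box(-75,75,-60,60,0,16),cyl(34,0,38),np.vstack([cyl(20,0,89),cyl(17.5,94,94)])]
BLK=[box(-65,65,-30,30,0,46)]
BLKP=BLK+[cyl(6,46,88,-34,0),cyl(6,46,88,-52,0),box(-12,12,-6,6,74,92),box(-12,-1,-6,6,46,74)]
def place(P,x,y,th):
    c,s=np.cos(th),np.sin(th); return np.c_[P[:,0]*c-P[:,1]*s+x,P[:,0]*s+P[:,1]*c+y,P[:,2]]
S=8
def render(f,parts,x,y,th,win):
    x0,y0,x1,y1=win; m=np.zeros(((y1-y0)*S,(x1-x0)*S),np.uint8)
    for p in parts:
        q=proj(f,place(p,x,y,th)); q=((q+0.5-[x0,y0])*S-0.5)
        h=cv2.convexHull(q.astype(np.float32))
        cv2.fillConvexPoly(m,np.round(h*16).astype(np.int32),255,shift=4)
    return cv2.resize(m,None,fx=1/S,fy=1/S,interpolation=cv2.INTER_AREA)/255.
def wpt(f,u,v,z):
    d=np.linalg.inv(f['mtx'])@[u,v,1]; d=f['cam_to_world'][:3,:3]@(d*[1,-1,-1]); o=f['cam_to_world'][:3,3]
    return o+d*(z-o[2])/d[2]
def fgmask(f):
    # teal background: r much lower than g,b ; soft fg measure
    im=cv2.cvtColor(f['img'],cv2.COLOR_BGR2HSV).astype(float)
    return im
E
python3 - <<'E'
from fit import *
for n in('top','side'):
    f=load(n); h=fgmask(f)
    for name,(u,v) in {'top':dict(hubA=(212,196),fix=(290,235),shadow=(128,283),bg=(240,220),shoul=(303,232),plum=(352,245)),'side':dict(hubA=(236,180),fix=(225,262),bg=(200,240),flange=(245,187))}[n].items():
        print(n,name,h[v,u],f['img'][v,u])
f=load('top')
for u,v,z in [(220,196,20),(217,250,20),(172,217,20),(303,222,16),(371,245,46)]: print(wpt(f,u,v,z).round(1))
E
```

```text
top hubA [103.   9. 189.] [189 186 182]
top fix [ 90.  15. 150.] [150 150 141]
top shadow [90. 78. 69.] [69 69 48]
top bg [ 90.  71. 137.] [137 137  99]
top shoul [ 94.  12. 155.] [155 154 148]
top plum [ 89.  66. 154.] [152 154 114]
side hubA [130.   7. 116.] [116 113 114]
side fix [ 90.  11. 121.] [121 121 116]
side bg [ 90. 108.  97.] [97 97 56]
side flange [150.   5. 164.] [164 161 164]
[621.8 146.2  20. ]
[443.5 157.   20. ]
[553.6 306.2  20. ]
[ 533.2 -127.9   16. ]
[ 457.6 -343.5   46. ]
```

```bash
cat >> fit.py <<'E'
def soft(f,lo,hi):
    im=f['img'].astype(float); r=(im[...,2]+3)/(im[...,0]+3); return np.clip((r-lo)/(hi-lo),0,1)
LH={'top':(.73,.94),'side':(.60,.94)}
def fit(n,parts,x,y,th,usecore=True,yaw=True):
    f=load(n); q=np.vstack([proj(f,place(p,x,y,th)) for p in parts])
    win=(*(q.min(0)-9).astype(int),*(q.max(0)+10).astype(int))
    win=(max(win[0],0),max(win[1],0),min(win[2],512),min(win[3],384))
    m=soft(f,*LH[n])[win[1]:win[3],win[0]:win[2]]
    # fill holes inside
    core=cv2.erode(render(f,parts,x,y,th,win),np.ones((5,5))); 
    def cost(p):
        r=render(f,parts,p[0],p[1],p[2] if yaw else th,win)
        w=1.0*(cv2.erode(r,np.ones((5,5)))<0.5)
        return (w*(r-m)**2).sum()
    p0=np.array([x,y,th]) if yaw else np.array([x,y])
    sx=np.vstack([p0]+[p0+d for d in np.diag([6,6,.08][:len(p0)])])
    for k in range(3):
        r=minimize(cost,p0,method='Nelder-Mead',options=dict(initial_simplex=sx-sx[0]+p0,xatol=.02,fatol=.01)); p0=r.x
    return p0,r.fun,win,m
E
python3 - <<'E'
from fit import *
for nm,P,x,y,th,yw in [('hubA',HUB,621,146,.8,0),('hubB',HUB,443,157,1,0),('hubC',HUB,553,306,1,0),('fix',FIX,533,-128,.36,1),('blk',BLKP,457,-343,-.45,1)]:
    for n in('top','side'):
        p,c,win,m=fit(n,P,x,y,th,yaw=yw); print(nm,n,p.round(3),round(c,2))
        f=load(n); im=cv2.resize(f['img'],None,fx=4,fy=4,interpolation=cv2.INTER_CUBIC)
        for part in P:
            q=proj(f,place(part,p[0],p[1],p[2] if yw else th)); hh=cv2.convexHull(((q+.5)*4-.5).astype(np.float32))
            cv2.polylines(im,[np.round(hh).astype(int)],True,(0,0,255),1)
        cv2.imwrite(f'pics/o_{nm}_{n}.png',cv2.resize(im[win[1]*4:win[3]*4,win[0]*4:win[2]*4],(400,400)))
rows=[np.hstack([cv2.resize(cv2.imread(f'pics/o_{a}_{n}.png'),(260,260)) for a in('hubA','fix','blk')]) for n in('top','side')]
cv2.imwrite('pics/ov.png',np.vstack(rows))
E
```

```text
hubA top [624.158 146.347] 2.98
hubA side [626.112 147.049] 51.03
hubB top [443.759 160.476] 3.86
hubB side [445.662 161.345] 9.56
hubC top [555.976 308.125] 1.16
hubC side [557.657 308.952] 27.5
fix top [ 5.35964e+02 -1.25273e+02  3.97000e-01] 19.66
fix side [ 5.37805e+02 -1.23755e+02  4.09000e-01] 76.85
blk top [ 4.58900e+02 -3.44214e+02 -3.93000e-01] 56.22
blk side [ 4.61717e+02 -3.42931e+02 -3.93000e-01] 84.91
```

View pics/ov.png

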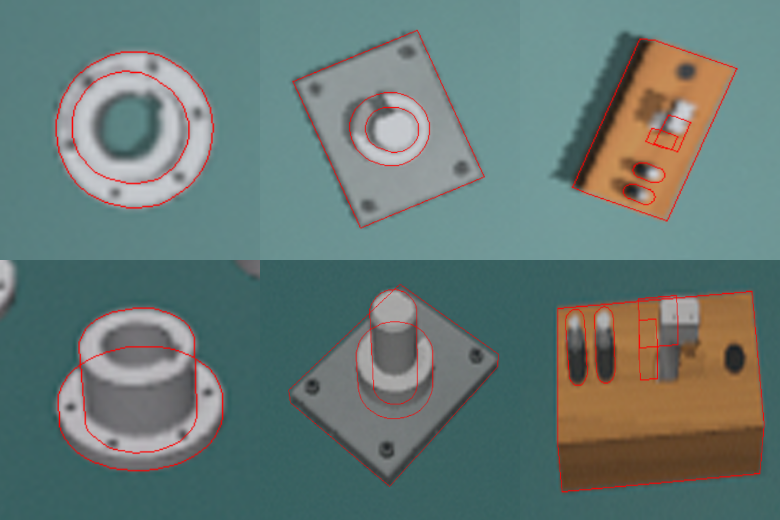

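```bash
cat > rect.py <<'E'
from fit import *
def rectify(n,cx,cy,z,R,s=6):
    f=load(n); g=np.arange(-R,R,1/s); X,Y=np.meshgrid(g,g[::-1])
    q=proj(f,np.c_[(cx+X).ravel(),(cy+Y).ravel(),np.full(X.size,z)]).astype(np.float32).reshape(*X.shape,2)
    return cv2.remap(f['img'],q[...,0].copy(),q[...,1].copy(),cv2.INTER_CUBIC)
def polar(n,cx,cy,z,r,k=360):
    f=load(n); a=np.arange(k)*2*np.pi/k; P=np.c_[cx+r*np.cos(a),cy+r*np.sin(a),np.full(k,z)]
    q=proj(f,P).astype(np.float32); g=cv2.cvtColor(f['img'],cv2.COLOR_BGR2GRAY)
    return cv2.remap(g,q[:,0].copy(),q[:,1].copy(),cv2.INTER_CUBIC).astype(float)
E
python3 - <<'E'
from rect import *
pos={'top':dict(A=(624.16,146.35),B=(443.8,160.5)),'side':dict(A=(626.1,147.0),B=(445.7,161.3))}
out=[]
for n in pos:
    out.append(np.hstack([rectify(n,*pos[n]['A'],52,40,4),rectify(n,*pos[n]['A'],12,52,3)[:312,:312],]) if 0 else np.hstack([cv2.resize(rectify(n,*pos[n][h],z,R,4),(190,190)) for h in'AB' for z,R in((52,40),(12,52))]))
cv2.imwrite('pics/rect.png',np.vstack(out))
for n in pos:
  for h in 'AB':
    for r in(40,41,42):
        v=polar(n,*pos[n][h],12,r); k=np.arange(360); F=[(abs(c:=(v*np.exp(-1j*m*np.radians(k))).sum())) for m in range(1,9)]
        c=(v*np.exp(-6j*np.radians(k))).sum(); print(n,h,r,'min-phase of 6-fold deg', round((np.degrees(np.angle(-c))/-6)%60,1), np.round(F,0))
    for r in (22.5,23.5,24.5):
        v=polar(n,*pos[n][h],52,r); d=np.clip(np.median(v)-v-25,0,None); a=np.radians(np.arange(360)); print(n,h,'key r',r,round(np.degrees(np.angle((d*np.exp(1j*a)).sum())),1), np.where(d>0)[0].tolist()[:80])
E
```

```text
top A 40 min-phase of 6-fold deg 8.1 [0. 0. 0. 0. 0. 0. 0. 0.]
top A 41 min-phase of 6-fold deg 8.1 [0. 0. 0. 0. 0. 0. 0. 0.]
top A 42 min-phase of 6-fold deg 8.2 [0. 0. 0. 0. 0. 0. 0. 0.]
top A key r 22.5 -169.6 [294, 295, 296, 297, 298, 299, 300, 301, 302, 303, 304, 305, 306, 307, 308, 309, 310, 311, 312, 313, 314, 315, 316, 317, 318, 319, 320, 321, 322, 323, 324, 325, 326, 327, 328, 329, 330, 331]
top A key r 23.5 -176.1 [293, 294, 295, 296, 297, 298, 299, 300, 301, 302, 303, 304, 305, 306, 307, 308, 309, 310, 311, 312, 313, 314, 315, 316, 317, 318, 319, 320, 321, 322, 323, 324, 325, 326, 327, 328, 329, 330, 331, 332]
top A key r 24.5 -149.9 [294, 295, 296, 297, 298, 299, 300, 301, 302, 303, 304, 305, 306, 307, 308, 309, 310, 311, 312, 313, 314, 315, 316, 317, 318, 319, 320, 321, 322, 323, 324, 325, 326, 327, 328, 329, 330, 331, 332]
top B 40 min-phase of 6-fold deg 8.2 [0. 0. 0. 0. 0. 0. 0. 0.]
top B 41 min-phase of 6-fold deg 8.1 [0. 0. 0. 0. 0. 0. 0. 0.]
top B 42 min-phase of 6-fold deg 8.2 [0. 0. 0. 0. 0. 0. 0. 0.]
top B key r 22.5 -101.6 [0, 1, 2, 3, 4, 5, 6, 7, 349, 350, 351
[... 985 characters left out ...]
 302, 303, 304, 305, 306, 307, 308, 309, 310, 311, 312, 313, 314, 315, 316, 317, 318, 319, 320, 321, 322, 323, 324, 325, 326, 327, 328, 329, 330, 331, 332]
side B 40 min-phase of 6-fold deg 8.2 [0. 0. 0. 0. 0. 0. 0. 0.]
side B 41 min-phase of 6-fold deg 8.3 [0. 0. 0. 0. 0. 0. 0. 0.]
side B 42 min-phase of 6-fold deg 8.2 [0. 0. 0. 0. 0. 0. 0. 0.]
side B key r 22.5 -155.4 [0, 1, 2, 3, 4, 5, 6, 7, 8, 346, 347, 348, 349, 350, 351, 352, 353, 354, 355, 356, 357, 358, 359]
side B key r 23.5 -175.6 [0, 1, 2, 3, 4, 5, 6, 7, 8, 347, 348, 349, 350, 351, 352, 353, 354, 355, 356, 357, 358, 359]
side B key r 24.5 -134.2 [0, 1, 2, 3, 4, 5, 6, 347, 348, 349, 350, 351, 352, 353, 354, 355, 356, 357, 358, 359]
```

View pics/rect.png

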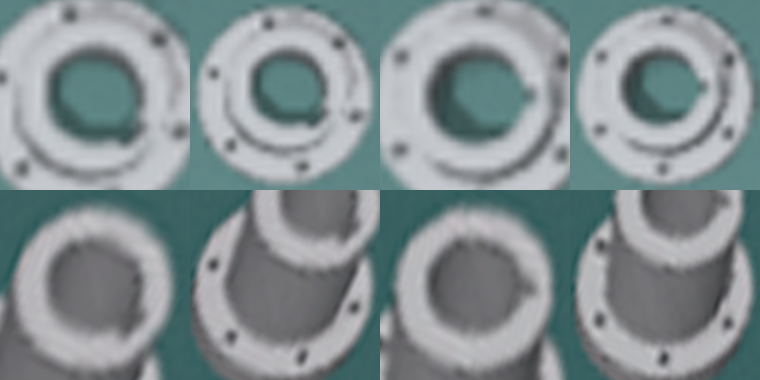

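```bash
sed -i 's/cv2.INTER_CUBIC).astype(float)/cv2.INTER_CUBIC).astype(float).ravel()/' rect.py
python3 - <<'E'
from rect import *
pos={'top':dict(A=(624.16,146.35),B=(443.8,160.5)),'side':dict(A=(626.1,147.0),B=(445.7,161.3))}
k=np.arange(360); a=np.radians(k)
for n in pos:
  for h in 'AB':
    for r in(39,40,41):
        v=polar(n,*pos[n][h],12,r)
        d=np.clip(np.median(v)-v-12,0,None)
        # cluster dips
        lab=[];cur=[]
        for i in range(361):
            if i<360 and d[i]>0: cur.append(i)
            elif cur: lab.append((round(float((np.array(cur)*d[cur]).sum()/d[cur].sum()),1),len(cur),round(d[cur].max())));cur=[]
        print(n,h,r,lab)
    for r in (22.5,23.5,24.5):
        v=polar(n,*pos[n][h],52,r); d=np.clip(np.median(v)-v-15,0,None); print(n,h,'key',r,round(np.degrees(np.angle((d*np.exp(1j*a)).sum())),1))
# fixture keyway at z=94 r 18; shoulder
for n,p in(('top',(535.96,-125.27)),('side',(537.8,-123.76))):
    for z,r in((89,18.5),(38,22),(38,24)):
        v=polar(n,*p,z,r); d=np.clip(np.median(v)-v-15,0,None); print(n,'fix',z,r,round(np.degrees(np.angle((d*np.exp(1j*a)).sum())),1),v[::20].round())
# key head fit
H=[box(-12,12,-6,6,74,92)]
from fit import *
for n,b in(('top',(458.9,-344.21)),('side',(461.72,-342.93))):
    f=load(n); th=-.393
    best=None
    im=cv2.cvtColor(f['img'],cv2.COLOR_BGR2HSV).astype(float)
    c=place(np.array([[12.,0,83]]),*b,th)[0]; u=proj(f,c[None])[0]
    win=tuple(int(t) for t in(u[0]-10,u[1]-10,u[0]+10,u[1]+10))
    m=np.clip((130-im[...,1])/90,0,1)[win[1]:win[3],win[0]:win[2]]
    np.set_printoptions(linewidth=150)
    if n=='top':print((m*9).round().astype(int)); 
    P=[box(-12,12,-6,6,74,92),box(-12,0,-6,6,46,74)]
    def cost(p):
        cc=place(np.array([[p[0],p[1],0.]]),*b,th)[0]; r=render(f,P,cc[0],cc[1],th+p[2],win); return ((r-m)**2).sum()
    for x0 in(8,13):
        r=minimize(cost,[x0,0,0],method='Nelder-Mead',options=dict(initial_simplex=[[x0,0,0],[x0+4,0,0],[x0,4,0],[x0,0,.15]]));print(n,'head in block frame',r.x.round(2),round(r.fun,2))
E
```

```text
top A 39 [(64.6, 104, 83), (163.7, 12, 54), (222.9, 11, 64), (283.4, 15, 57), (342.6, 15, 66)]
top A 40 [(64.2, 103, 95), (163.6, 12, 72), (223.1, 13, 76), (283.4, 15, 78), (342.8, 15, 76)]
top A 41 [(64.7, 100, 99), (163.5, 13, 76), (223.3, 14, 80), (283.5, 15, 84), (343.0, 15, 77)]
top A key 22.5 -48.1
top A key 23.5 -47.7
top A key 24.5 -47.3
top B 39 [(53.0, 92, 94), (149.0, 14, 54), (208.6, 12, 62), (268.4, 13, 54), (328.6, 14, 56)]
top B 40 [(55.9, 89, 101), (149.1, 16, 68), (208.4, 12, 70), (268.3, 14, 63), (328.6, 14, 74)]
top B 41 [(57.6, 86, 97), (149.2, 16, 69), (208.3, 13, 69), (268.2, 14, 67), (328.5, 14, 80)]
top B key 22.5 -1.8
top B key 23.5 -1.6
top B key 24.5 -1.5
side A 39 [(14.7, 21, 90), (65.6, 63, 61), (121.2, 20, 79), (164.2, 13, 65), (223.7, 11, 64), (284.3, 12, 72), (341.3, 14, 81)]
side A 40 [(16.3, 19, 80), (64.8, 62, 65), (120.0, 18, 79), (164.2, 15, 89), (223.7, 12, 83), (283.7, 12, 85), (341.7, 14, 92)]
side A 41 [(18.1, 17, 72), (64.5, 62, 69), (119.0, 16, 76), (164.3, 15, 95), (223.8, 12, 89), (283.0, 12, 90), (342.1, 14, 82)]
side A key 22.5 -46.1
sid
[... 1500 characters left out ...]
0 6 9 9 9 9 2 0 0 0 8 8]
 [0 0 0 0 0 2 5 4 4 9 9 9 9 8 0 0 0 0 9 6]
 [0 0 0 0 0 8 9 9 9 9 9 9 9 6 0 0 0 2 9 6]
 [0 0 0 0 3 9 9 9 9 9 9 9 9 2 0 0 0 9 7 6]
 [0 0 0 0 7 9 9 9 9 9 9 9 4 0 0 0 2 9 6 6]
 [0 0 0 0 5 9 9 9 9 9 9 9 3 0 0 0 8 7 6 6]
 [0 0 0 0 0 0 0 2 3 8 9 7 0 0 0 0 9 6 6 6]
 [0 0 0 0 0 0 0 0 0 0 0 0 0 0 0 2 9 6 6 6]
 [0 0 0 0 0 0 0 0 0 0 0 0 0 0 0 9 7 6 6 6]
 [0 0 0 0 0 0 0 0 0 0 0 0 0 0 2 9 6 6 6 6]
 [0 0 0 0 0 0 0 0 0 0 0 0 0 0 7 8 6 6 6 6]
 [0 0 0 0 0 0 0 0 0 0 0 0 0 0 9 7 6 6 6 6]]
top head in block frame [13.14  1.19 -0.15] 35.73
top head in block frame [12.96  1.39 -0.17] 35.83
side head in block frame [13.28  0.86 -0.03] 18.79
side head in block frame [13.15  0.91 -0.05] 18.75
```

```bash
cat > mv.py <<'E'
import numpy as np, json, os, sys
from scipy.spatial.transform import Rotation as R
SF='cmd.json'
def get():
    d=json.load(open(SF)); return np.array(d['p']),R.from_quat(d['q'])
def put(p,r): json.dump(dict(p=list(map(float,p)),q=list(map(float,r.as_quat()))),open(SF,'w'))
def head(r): v=r.as_matrix()[:,1]; return np.degrees(np.arctan2(v[1],v[0]))
def down(h):  # tool z down, y heading h deg
    h=np.radians(h); y=np.array([np.cos(h),np.sin(h),0]); z=np.array([0,0,-1.]); x=np.cross(y,z); return R.from_matrix(np.c_[x,y,z])
def plan(x,y,z,h):
    p,r=get(); d=r.inv().apply(np.array([x,y,z])-p)/25; t=(r.inv()*down(h)).as_rotvec(); print('row',d.round(3),t.round(3),'|mm',round(np.linalg.norm(d)*25,1))
def did(row):
    p,r=get(); put(p+r.apply(np.array(row[:3])*25), r*R.from_rotvec(row[3:6])); p,r=get(); print('cmd',p.round(2),'h',round(head(r),2))
def st():
    from workcell import ctrl
    o=ctrl.get_obs(); r=R.from_quat(o['eef_rot']); print('t',round(o['clock'],2),'tcp',o['tool_pos'].round(2),'h',round(head(r),2),'zax',r.as_matrix()[:,2].round(4),'F',o['contact_force'].round(1),'g',round(o['grip_width'],1)); print('j',o['joint_pos'].round(2)); return o
E
python3 - <<'E'
from mv import *
put([252.367,599.008,231.31],R.from_quat([1.98073764e-01,9.80186612e-01,0,0]))
print(head(get()[1])); plan(625,146.7,160,-35)
E
```

```text
67.15130744328637
row [-20.761 -10.885   2.852] [0.    0.    1.783] |mm 590.4
```

Request:
step_arm(
  increments=[
    [-20.76, -10.88, 2.85, 0, 0, 1.78, 85],
    [-20.76, -10.88, 2.85, 0, 0, 1.78, 85],
    [-20.76, -10.88, 2.85, 0, 0, 1.78, 85],
    [-20.76, -10.88, 2.85, 0, 0, 1.78, 85],
    [-20.76, -10.88, 2.85, 0, 0, 1.78, 85],
    [-20.76, -10.88, 2.85, 0, 0, 1.78, 85],
    [-20.76, -10.88, 2.85, 0, 0, 1.78, 85],
    [-20.76, -10.88, 2.85, 0, 0, 1.78, 85],
    [-20.76, -10.88, 2.85, 0, 0, 1.78, 85],
    [-20.76, -10.88, 2.85, 0, 0, 1.78, 85],
    [-20.76, -10.88, 2.85, 0, 0, 1.78, 85],
    [-20.76, -10.88, 2.85, 0, 0, 1.78, 85],
  ],
  force=40,
)

```text
clock: 1.9
tool_pos: [569.2, 214.3, 171.1]
eef_rot: [0.815, 0.58, 0.0, 0.0]
contact_force: [1.0, 0.3, 0.5]
grip_width: 84.9
```

Run:
```python
from mv import *
st()
```

```text
t 1.9 tcp [569.17 214.35 171.07] h -19.13 zax [ 6.e-04  3.e-04 -1.e+00] F [1.  0.3 0.5] g 84.9
j [-0.42  0.45  0.01  1.73 -0.01  0.96 -0.73]
```

```bash
cat >> mv.py <<'E'
def sync():
    o=st(); put(o['tool_pos'],R.from_quat(o['eef_rot']))
E
python3 - <<'E'
from mv import *
sync(); plan(625.1,146.7,100,-35)
E
```

```text
t 1.9 tcp [569.17 214.35 171.07] h -19.13 zax [ 6.e-04  3.e-04 -1.e+00] F [1.  0.3 0.5] g 84.9
j [-0.42  0.45  0.01  1.73 -0.01  0.96 -0.73]
row [-1.825  2.999  2.844] [ 0.    -0.001  0.277] |mm 112.9
```

Request:
step_arm(
  increments=[
    [-1.82, 3.0, 2.84, 0, 0, 0.277, 85],
    [-1.82, 3.0, 2.84, 0, 0, 0.277, 85],
    [-1.82, 3.0, 2.84, 0, 0, 0.277, 85],
    [-1.82, 3.0, 2.84, 0, 0, 0.277, 85],
    [-1.82, 3.0, 2.84, 0, 0, 0.277, 85],
    [-1.82, 3.0, 2.84, 0, 0, 0.277, 85],
  ],
)

```text
clock: 2.4
tool_pos: [624.1, 150.0, 100.1]
eef_rot: [0.885, 0.465, 0.0, -0.001]
contact_force: [0.4, 0.2, 0.2]
grip_width: 85.1
```

Run:
```python
from mv import *
did([-1.82, 3.0, 2.84, 0, 0, 0.277]);st();
```

```text
cmd [625.16 146.8  100.09] h -35.0
t 2.4 tcp [624.14 150.01 100.11] h -34.58 zax [-3.0e-04  1.1e-03 -1.0e+00] F [0.4 0.2 0.2] g 85.1
j [-0.34  0.6   0.08  1.69 -0.06  0.86 -0.83]
```

Run:
```python
from mv import *
sync();plan(625.1,146.7,100,-35);plan(625.1,146.7,12,-35)
```

```text
t 2.4 tcp [624.14 150.01 100.11] h -34.58 zax [-3.0e-04  1.1e-03 -1.0e+00] F [0.4 0.2 0.2] g 85.1
j [-0.34  0.6   0.08  1.69 -0.06  0.86 -0.83]
row [-0.087  0.107  0.004] [-0.001 -0.001  0.007] |mm 3.4
row [-0.09   0.11   3.524] [-0.001 -0.001  0.007] |mm 88.2
```

Request:
step_arm(
  increments=[
    [-0.09, 0.11, 0.0, 0, 0, 0.007, 85],
    [-0.09, 0.11, 0.0, 0, 0, 0.007, 85],
    [-0.09, 0.11, 0.0, 0, 0, 0.007, 85],
  ],
)

```text
clock: 2.65
tool_pos: [625.6, 146.5, 101.2]
eef_rot: [0.887, 0.462, 0.001, -0.0]
contact_force: [0.0, -0.3, 0.4]
grip_width: 85.3
```

Run:
```python
from mv import *
st()
```

```text
t 2.65 tcp [625.62 146.48 101.19] h -34.98 zax [ 1.7e-03  9.0e-04 -1.0e+00] F [ 0.  -0.3  0.4] g 85.3
j [-0.33  0.59  0.09  1.68 -0.06  0.86 -0.83]
```

Request:
step_arm(
  increments=[
    [0.02, 0, 0.6, 0, 0, 0, 85],
    [0.02, 0, 1.2, 0, 0, 0, 85],
    [0.02, 0, 1.8, 0, 0, 0, 85],
    [0.02, 0, 2.4, 0, 0, 0, 85],
    [0.02, 0, 3.0, 0, 0, 0, 85],
    [0.02, 0, 3.55, 0, 0, 0, 85],
    [0.02, 0, 3.55, 0, 0, 0, 85],
    [0.02, 0, 3.55, 0, 0, 0, 85],
  ],
)

```text
clock: 3.32
tool_pos: [624.9, 145.8, 10.4]
eef_rot: [0.887, 0.461, -0.001, -0.0]
contact_force: [-0.3, -0.5, -0.3]
grip_width: 84.8
```

Run:
```python
from mv import *
from h import *
st()
a=snap('side','s1.png')['img'];b=snap('top','t1.png')['img']
cv2.imwrite('pics/c1.png',np.hstack([cv2.resize(a[110:220,180:310],(390,330),interpolation=2),cv2.resize(b[140:250,160:290],(390,330),interpolation=2)]))
```

```text
t 3.32 tcp [624.89 145.78  10.36] h -35.05 zax [-1.8e-03 -4.0e-04 -1.0e+00] F [-0.3 -0.5 -0.3] g 84.8
j [-0.32  0.72  0.07  1.71 -0.08  0.71 -0.82]
```

View pics/c1.png

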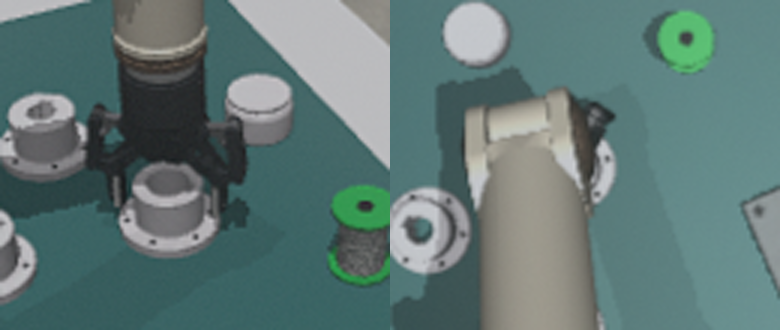

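The fingers straddle the hub's boss evenly in the side view, at about (165,195). Closing now.

Request:
step_arm(
  increments=[
    [0, 0, 0, 0, 0, 0, 60],
    [0, 0, 0, 0, 0, 0, 60],
    [0, 0, 0, 0, 0, 0, 60],
    [0, 0, 0, 0, 0, 0, 60],
    [0, 0, 0, 0, 0, 0, 60],
    [0, 0, 0, 0, 0, 0, 60],
    [0, 0, 0, 0, 0, 0, 60],
    [0, 0, 0, 0, 0, 0, 60],
  ],
  force=60,
)

```text
clock: 4.08
tool_pos: [626.3, 146.2, 12.8]
eef_rot: [0.887, 0.461, 0.001, -0.0]
contact_force: [-1.0, -0.2, 5.5]
grip_width: 64.8
```

Run:
```python
from mv import *
st()
```

```text
t 4.08 tcp [626.25 146.23  12.76] h -35.06 zax [ 1.3e-03  9.0e-04 -1.0e+00] F [-1.  -0.2  5.5] g 64.8
j [-0.32  0.72  0.07  1.71 -0.08  0.71 -0.82]
```

Request:
step_arm(
  increments=[
    [0, 0, -0.5, 0, 0, 0, 60],
    [0, 0, -1.0, 0, 0, 0, 60],
    [0, 0, -2, 0, 0, 0, 60],
    [0, 0, -3, 0, 0, 0, 60],
    [0, 0, -4, 0, 0, 0, 60],
    [0, 0, -5, 0, 0, 0, 60],
    [0, 0, -5, 0, 0, 0, 60],
    [0, 0, -5, 0, 0, 0, 60],
  ],
)

```text
clock: 4.75
tool_pos: [627.1, 146.0, 138.7]
eef_rot: [0.887, 0.461, 0.002, 0.0]
contact_force: [0.2, 0.2, -6.3]
grip_width: 64.4
```

Run:
```python
from mv import *
sync(); plan(536.9,-124.5,134,34.8)
```

```text
t 4.75 tcp [627.1  145.97 138.68] h -35.07 zax [ 0.0045  0.0012 -1.    ] F [ 0.2  0.2 -6.3] g 64.4
j [-0.34  0.55  0.09  1.66 -0.06  0.93 -0.84]
row [-10.928   3.263   0.158] [ 5.000e-03 -1.000e-03 -1.219e+00] |mm 285.2
```

Weight is about 6 N (0.5 kg plus an offset), so the hub is held. Carrying it over.

Request:
step_arm(
  increments=[
    [-1.0, 0.3, 0.0, 0, 0, -0.11, 60],
    [-2.0, 0.6, 0.0, 0, 0, -0.22, 60],
    [-3.0, 0.9, 0.0, 0, 0, -0.33, 60],
    [-4.0, 1.2, 0, 0, 0, -0.44, 60],
    [-5.0, 1.5, 0, 0, 0, -0.55, 60],
    [-6.0, 1.8, 0, 0, 0, -0.67, 60],
    [-7.0, 2.1, 0, 0, 0, -0.78, 60],
    [-8.0, 2.4, 0, 0, 0, -0.89, 60],
    [-9.0, 2.7, 0, 0, 0, -1.0, 60],
    [-10.0, 3.0, 0, 0, 0, -1.11, 60],
    [-10.6, 3.15, 0, 0, 0, -1.18, 60],
    [-10.93, 3.26, 0.1, 0, 0, -1.219, 60],
  ],
)

```text
clock: 5.75
tool_pos: [532.5, -128.1, 132.1]
eef_rot: [0.464, 0.886, -0.001, -0.002]
contact_force: [1.2, -1.2, -4.9]
grip_width: 64.5
```

Request:
step_arm(
  increments=[
    [0, 0, 0, 0, 0, 0, 60],
    [0, 0, 0, 0, 0, 0, 60],
  ],
)

```text
clock: 5.92
tool_pos: [533.9, -124.8, 132.2]
eef_rot: [0.465, 0.885, -0.0, -0.002]
contact_force: [0.7, 0.5, -4.7]
grip_width: 64.8
```

Run:
```python
from mv import *
from h import *
sync(); plan(536.9,-124.5,134,34.8)
a=snap('side','s2.png')['img'];b=snap('top','t2.png')['img']
cv2.imwrite('pics/c2.png',np.hstack([cv2.resize(a[140:300,170:330],(400,400),interpolation=2),cv2.resize(b[160:290,240:370],(400,400),interpolation=2)]))
```

```text
t 5.92 tcp [ 533.91 -124.83  132.22] h 34.61 zax [-0.003  0.001 -1.   ] F [ 0.7  0.5 -4.7] g 64.8
j [ 0.28  0.42 -0.13  1.9   0.07  0.83  0.73]
row [-0.057  0.106 -0.071] [-0.002 -0.003 -0.003] |mm 3.5
```

View pics/c2.png

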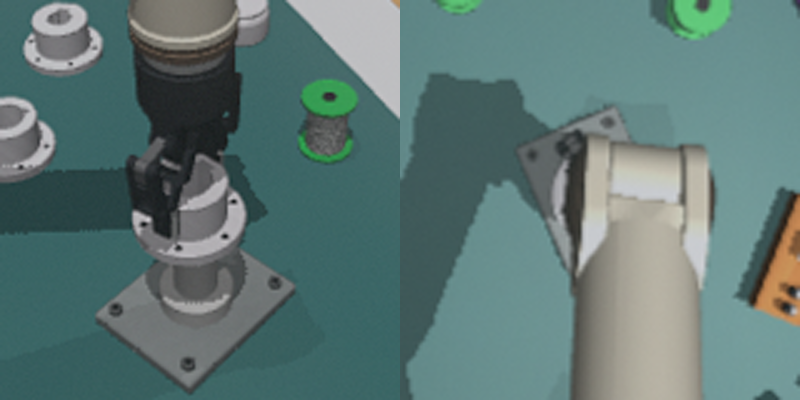

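Request:
step_arm(
  increments=[
    [-0.06, 0.1, 0.2, -0.002, -0.003, -0.003, 60],
    [-0.06, 0.1, 0.2, -0.002, -0.003, -0.003, 60],
    [-0.06, 0.1, 0.2, -0.002, -0.003, -0.003, 60],
    [-0.06, 0.1, 0.2, -0.002, -0.003, -0.003, 60],
  ],
)

```text
clock: 6.35
tool_pos: [538.4, -123.8, 128.5]
eef_rot: [0.462, 0.887, 0.0, 0.002]
contact_force: [-0.5, 1.0, -4.8]
grip_width: 64.4
```

Run:
```python
from mv import *
from h import *
from fit import *
o=st(); 
a=snap('side','s3.png')['img']
f=load('side'); tcp=o['tool_pos']; zb=tcp[2]-11.7
# fit hub (flange part + boss) with mask limited to lower half of flange
e=np.array([1.85,.9])/2  # side camera reads larger by e than mean
import itertools
FL=[cyl(48,zb,zb+12)]
q=proj(f,place(FL[0],tcp[0]+e[0],tcp[1]+e[1],0)); print('pred flange extents',q.min(0).round(1),q.max(0).round(1))
im=cv2.resize(a,None,fx=6,fy=6,interpolation=2)
def dr(P,x,y,c):
    h=cv2.convexHull(((proj(f,place(P,x,y,0))+.5)*6-.5).astype(np.float32)); cv2.polylines(im,[np.round(h).astype(int)],True,c,1)
for P in (FL[0],cyl(33,zb+12,zb+52)): dr(P,tcp[0]+e[0],tcp[1]+e[1],(0,0,255))
for P in (cyl(20,38,89),cyl(34,38,38)): dr(P,537.8,-123.76,(0,255,0))
cv2.imwrite('pics/c3.png',im[180*6:275*6,200*6:300*6])
```

```text
t 6.35 tcp [ 538.37 -123.8   128.47] h 35.01 zax [ 0.003  -0.0011 -1.    ] F [-0.5  1.  -4.8] g 64.4
j [ 0.28  0.42 -0.13  1.9   0.07  0.82  0.73]
pred flange extents [224.9 208.7] [269.8 245.2]
```

View pics/c3.png

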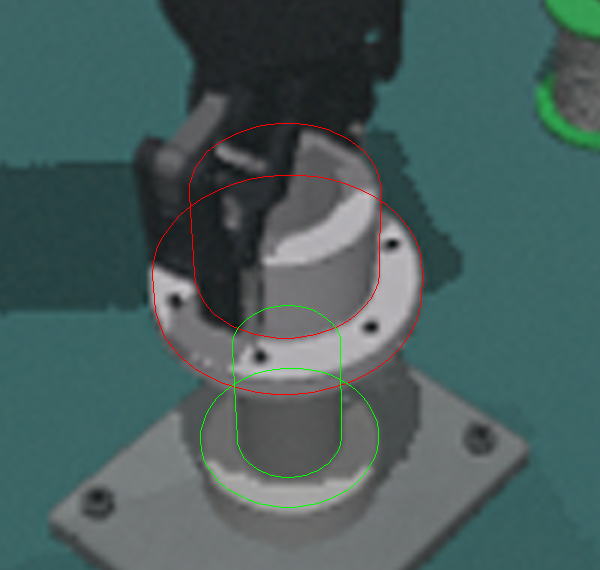

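Run:
```python
from mv import *
from h import *
P=[]
for i in range(6):
    f=ctrl.grab_frame('side'); o=ctrl.get_obs(); P.append(o['tool_pos']); 
print(np.round(P,2)); print(np.mean(P,0).round(2)); sync()
cv2.imwrite('pics/s4.png',f['img']); np.savez('f_side.npz',**{k:np.array(v) for k,v in f.items()})
```

```text
[[ 538.44 -124.25  128.74]
 [ 538.42 -124.41  128.78]
 [ 538.42 -124.49  128.82]
 [ 538.35 -124.53  128.79]
 [ 538.33 -124.59  128.8 ]
 [ 538.31 -124.58  128.76]]
[ 538.38 -124.47  128.78]
t 6.7 tcp [ 538.31 -124.58  128.76] h 34.95 zax [ 0.0035 -0.0013 -1.    ] F [-0.3 -0.2 -4.2] g 64.5
j [ 0.28  0.42 -0.13  1.9   0.07  0.82  0.73]
```

Run:
```python
from fit import *
from scipy.optimize import least_squares
def holes(f,guess):
    g=255-cv2.cvtColor(f['img'],cv2.COLOR_BGR2GRAY).astype(float); out=[]
    for u,v in guess:
        for _ in range(5):
            iu,iv=int(round(u)),int(round(v)); w=g[iv-2:iv+3,iu-2:iu+3]; w=np.clip(w-np.percentile(w,40),0,None)
            Y,X=np.mgrid[iv-2:iv+3,iu-2:iu+3]; u,v=(w*X).sum()/w.sum(),(w*Y).sum()/w.sum()
        out.append((u,v))
    return np.array(out)
def solve(f,hs,z,r,x0,angs):
    def res(p):
        a=np.radians(np.array(angs))+p[2]; return (proj(f,np.c_[p[0]+r*np.cos(a),p[1]+r*np.sin(a),np.full(len(a),z)])-hs).ravel()
    s=least_squares(res,[*x0,0]); return s.x,np.abs(s.fun).max()
f0=load('side'); f0=dict(f0); f0['img']=cv2.imread('pics/side0.png')
p=lambda x,y,angs,z:proj(f0,np.c_[x+40.5*np.cos(np.radians(angs)),y+40.5*np.sin(np.radians(angs)),np.full(len(angs),z)])
angs=[163.6,223.4,283.4,343]; angs=[163.3,223.3,283.3,343.3]
h0=holes(f0,p(626.1,147,np.array(angs),12)); print(h0.round(1))
for r in(40,40.5,41): print('init',r,[np.round(t,3) for t in solve(f0,h0,12,r,(626,147),angs)])
f=load('side')
h1=holes(f,np.array([(175,300),(260,356),(371,327),(391,244)])/6+[200,180]-.5+.08); print(h1.round(1))
a1=np.array([163.3,223.3,283.3,343.3])+69.8; a1=a1-60*round(((a1[1]-240)/60)); print(a1)
# order by predicted
for zt in (128.8-12.76+12,128.8-11.7+12,128.8-8+12):
    pr=proj(f,np.c_[539.2+40.5*np.cos(np.radians(np.arange(6)*60+53.1)),-124+40.5*np.sin(np.radians(np.arange(6)*60+53.1)),np.full(6,zt)])
    A=[]; 
    for h in h1: A.append((np.arange(6)*60+53.1)[np.argmin(((pr-h)**2).sum(1))])
    print(zt,A,[np.round(t,3) for t in solve(f,h1,zt,40.5,(539,-124),A)])
```

```text
[[221.8 183. ]
 [230.3 190. ]
 [244.6 183.9]
 [250.  179.8]]
init 40 [array([6.26528e+02, 1.51550e+02, 7.10000e-02]), np.float64(2.977)]
init 40.5 [array([6.26574e+02, 1.51792e+02, 7.20000e-02]), np.float64(2.999)]
init 41 [array([6.26620e+02, 1.52035e+02, 7.30000e-02]), np.float64(3.021)]
[[229.4 230.3]
 [242.7 238.9]
 [261.4 234.1]
 [264.7 220.1]]
[173.1 233.1 293.1 353.1]
128.04000000000002 [np.float64(173.1), np.float64(233.1), np.float64(293.1), np.float64(353.1)] [array([ 5.37809e+02, -1.24158e+02,  1.60000e-02]), np.float64(0.597)]
129.10000000000002 [np.float64(173.1), np.float64(233.1), np.float64(293.1), np.float64(353.1)] [array([ 5.37412e+02, -1.25047e+02,  1.60000e-02]), np.float64(0.633)]
132.8 [np.float64(173.1), np.float64(233.1), np.float64(293.1), np.float64(353.1)] [array([ 5.36026e+02, -1.28149e+02,  1.60000e-02]), np.float64(0.758)]
```

Flange holes in the side view put the hub axis within about 1 mm of the shaft, and yaw agrees. Lowering in stages and watching the force.

Request:
step_arm(
  increments=[
    [0, 0, 0.3, 0, 0, 0, 60],
    [0, 0, 0.6, 0, 0, 0, 60],
    [0, 0, 0.8, 0, 0, 0, 60],
    [0, 0, 1.0, 0, 0, 0, 60],
    [0, 0, 1.1, 0, 0, 0, 60],
    [0, 0, 1.2, 0, 0, 0, 60],
  ],
)

```text
clock: 7.2
tool_pos: [538.2, -124.5, 98.0]
eef_rot: [0.462, 0.887, 0.0, 0.001]
contact_force: [0.2, 0.5, -4.7]
grip_width: 64.4
```

Run:
```python
from mv import *
st()
```

```text
t 7.2 tcp [ 538.19 -124.54   98.  ] h 34.95 zax [ 0.0026 -0.0011 -1.    ] F [ 0.2  0.5 -4.7] g 64.4
j [ 0.28  0.47 -0.12  1.91  0.08  0.76  0.72]
```

Request:
step_arm(
  increments=[
    [0, 0, 0.2, 0, 0, 0, 60],
    [0, 0, 0.4, 0, 0, 0, 60],
    [0, 0, 0.6, 0, 0, 0, 60],
    [0, 0, 0.8, 0, 0, 0, 60],
    [0, 0, 1.0, 0, 0, 0, 60],
    [0, 0, 1.2, 0, 0, 0, 60],
    [0, 0, 1.4, 0, 0, 0, 60],
    [0, 0, 1.55, 0, 0, 0, 60],
    [0, 0, 1.65, 0, 0, 0, 60],
    [0, 0, 1.7, 0, 0, 0, 60],
  ],
)

```text
clock: 8.03
tool_pos: [538.3, -124.6, 55.6]
eef_rot: [0.462, 0.887, 0.0, 0.001]
contact_force: [1.1, 0.6, -5.1]
grip_width: 64.3
```

Run:
```python
from mv import *
st()
```

```text
t 8.03 tcp [ 538.26 -124.56   55.64] h 34.95 zax [ 0.0027 -0.0011 -1.    ] F [ 1.1  0.6 -5.1] g 64.3
j [ 0.27  0.54 -0.11  1.93  0.09  0.68  0.71]
```

Free fit, no side force worth noting. Now I'll seat it gently.

Request:
step_arm(
  increments=[
    [0, 0, 0.04, 0, 0, 0, 60],
    [0, 0, 0.08, 0, 0, 0, 60],
    [0, 0, 0.12, 0, 0, 0, 60],
    [0, 0, 0.16, 0, 0, 0, 60],
    [0, 0, 0.2, 0, 0, 0, 60],
    [0, 0, 0.2, 0, 0, 0, 60],
  ],
)

```text
clock: 8.53
tool_pos: [538.5, -124.6, 51.1]
eef_rot: [0.462, 0.887, 0.0, 0.002]
contact_force: [-0.4, 0.1, -4.2]
grip_width: 64.5
```

Run:
```python
from mv import *
st()
```

```text
t 8.53 tcp [ 538.46 -124.63   51.06] h 34.95 zax [ 0.0032 -0.0013 -1.    ] F [-0.4  0.1 -4.2] g 64.5
j [ 0.27  0.54 -0.11  1.93  0.09  0.67  0.71]
```

Request:
step_arm(
  increments=[
    [0, 0, 0.03, 0, 0, 0, 60],
    [0, 0, 0.06, 0, 0, 0, 60],
    [0, 0, 0.09, 0, 0, 0, 60],
    [0, 0, 0.12, 0, 0, 0, 60],
    [0, 0, 0.12, 0, 0, 0, 60],
  ],
)

```text
clock: 8.95
tool_pos: [538.7, -124.8, 50.6]
eef_rot: [0.462, 0.887, -0.0, 0.002]
contact_force: [-7.5, 0.8, 18.1]
grip_width: 64.5
```

Run:
```python
from mv import *
st()
```

```text
t 8.95 tcp [ 538.74 -124.76   50.65] h 34.95 zax [ 0.0035 -0.0018 -1.    ] F [-7.5  0.8 18.1] g 64.5
j [ 0.27  0.54 -0.11  1.93  0.09  0.67  0.71]
```

Request:
step_arm(
  increments=[
    [0, 0, -0.06, 0, 0, 0, 62],
    [0, 0, -0.06, 0, 0, 0, 70],
    [0, 0, -0.06, 0, 0, 0, 85],
    [0, 0, -0.06, 0, 0, 0, 85],
    [0, 0, -0.06, 0, 0, 0, 85],
    [0, 0, -0.06, 0, 0, 0, 85],
    [0, 0, -0.06, 0, 0, 0, 85],
  ],
)

```text
clock: 9.53
tool_pos: [538.6, -124.6, 49.6]
eef_rot: [0.462, 0.887, 0.0, 0.002]
contact_force: [0.5, -0.1, -0.3]
grip_width: 84.9
```

Run:
```python
from mv import *
sync()
```

```text
t 9.53 tcp [ 538.61 -124.63   49.56] h 34.96 zax [ 0.0033 -0.0012 -1.    ] F [ 0.5 -0.1 -0.3] g 84.9
j [ 0.27  0.55 -0.11  1.93  0.09  0.66  0.71]
```

Released, force zero. Rising, then moving aside to look.

Request:
step_arm(
  increments=[
    [0, 0, -0.6, 0, 0, 0, 85],
    [0, 0, -1.4, 0, 0, 0, 85],
    [0, 0, -2.4, 0, 0, 0, 85],
    [0, 0, -3.5, 0, 0, 0, 85],
    [0, 0, -4.6, 0, 0, 0, 85],
    [0, 0, -5.2, 0, 0, 0, 85],
    [0, 0, -5.2, 0, 0, 0, 85],
  ],
)

```text
clock: 10.12
tool_pos: [540.9, -125.0, 183.8]
eef_rot: [0.462, 0.887, 0.001, 0.005]
contact_force: [0.8, -0.9, -0.0]
grip_width: 84.9
```

Run:
```python
from mv import *
sync();plan(472,-347.9,180,-112.9)
```

```text
t 10.12 tcp [ 540.89 -125.02  183.76] h 34.95 zax [ 0.0105 -0.0028 -0.9999] F [ 0.8 -0.9 -0. ] g 84.9
j [ 0.29  0.35 -0.13  1.86  0.06  0.93  0.74]
row [-5.728 -7.366  0.147] [ 0.013 -0.006  2.58 ] |mm 233.3
```

Request:
step_arm(
  increments=[
    [-0.5, -0.6, 0, 0, 0, 0.12, 85],
    [-1.0, -1.3, 0, 0, 0, 0.24, 85],
    [-1.6, -2.1, 0, 0, 0, 0.36, 85],
    [-2.2, -2.9, 0, 0, 0, 0.48, 85],
    [-2.8, -3.6, 0, 0, 0, 0.6, 85],
    [-3.4, -4.4, 0, 0, 0, 0.72, 85],
    [-4.0, -5.1, 0, 0, 0, 0.84, 85],
    [-4.6, -5.9, 0, 0, 0, 0.96, 85],
    [-5.2, -6.7, 0, 0, 0, 1.08, 85],
    [-5.7, -7.3, 0, 0, 0, 1.2, 85],
    [-5.72, -7.36, 0, 0, 0, 1.32, 85],
    [-5.72, -7.36, 0, 0, 0, 1.44, 85],
  ],
)

```text
clock: 11.12
tool_pos: [467.3, -349.1, 178.5]
eef_rot: [0.934, 0.357, 0.0, 0.001]
contact_force: [0.6, 1.7, -0.1]
grip_width: 85.5
```

Run:
```python
from mv import *
from h import *
sync();plan(472,-347.9,180,-112.9)
a=snap('side','s5.png')['img'];b=snap('top','t5.png')['img']
cv2.imwrite('pics/c5.png',np.hstack([cv2.resize(a[190:310,190:310],(400,400),interpolation=2),cv2.resize(b[170:290,250:370],(400,400),interpolation=2)]))
```

```text
t 11.12 tcp [ 467.32 -349.15  178.49] h -48.12 zax [ 0.0013 -0.0016 -1.    ] F [ 0.6  1.7 -0.1] g 85.5
j [ 0.41  0.41  0.24  1.79 -0.12  0.95 -0.15]
row [ 0.173  0.088 -0.06 ] [ 2.000e-03 -1.000e-03  1.131e+00] |mm 5.1
```

View pics/c5.png

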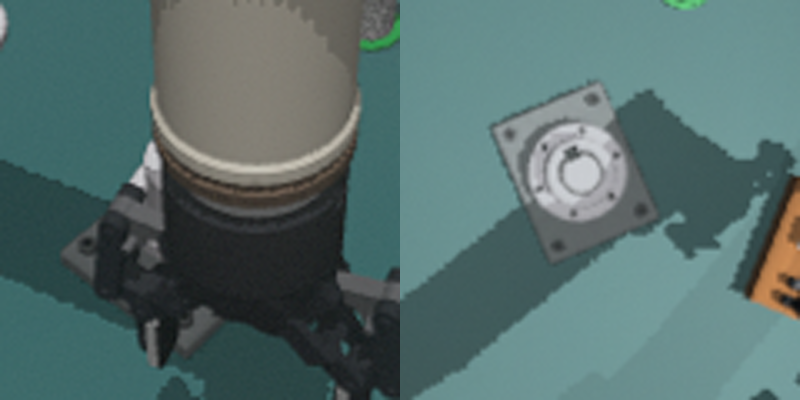

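Run:
```python
from rect import *
k=np.arange(360)
for cx,cy in((535.96,-125.27),):
    for r in(40,41):
        v=polar('top',cx,cy,50,r); d=np.clip(np.median(v)-v-12,0,None); lab=[];cur=[]
        for i in range(361):
            if i<360 and d[i]>0: cur.append(i)
            elif cur: lab.append((round(float((np.array(cur)*d[cur]).sum()/d[cur].sum()),1),len(cur),round(d[cur].max())));cur=[]
        print(r,lab)
    v=polar('top',cx,cy,90,24); print(v.round()[::4])
cv2.imwrite('pics/r5.png',np.hstack([rectify('top',535.96,-125.27,z,52,4) for z in(90,50)])[:, :800])
```

```text
40 [(52.8, 14, 82), (112.0, 9, 54), (172.9, 15, 63), (233.7, 17, 78), (294.0, 15, 69), (354.0, 8, 35)]
41 [(52.4, 14, 80), (112.0, 9, 51), (172.9, 15, 59), (233.4, 15, 66), (294.1, 15, 70), (354.1, 7, 35)]
[194. 187. 147.  92.  66.  84. 100. 100.  96. 103. 140. 178. 197. 204.
 195. 192. 194. 194. 189. 187. 188. 191. 193. 194. 195. 192. 193. 195.
 199. 200. 204. 206. 207. 204. 206. 206. 203. 203. 205. 203. 200. 201.
 203. 200. 191. 181. 173. 169. 166. 162. 161. 166. 167. 168. 170. 171.
 170. 171. 173. 171. 169. 168. 167. 164. 161. 160. 160. 158. 158. 166.
 178. 189. 199. 203. 202. 202. 202. 200. 200. 202. 200. 197. 195. 196.
 192. 190. 191. 194. 196. 199.]
```

View pics/r5.png

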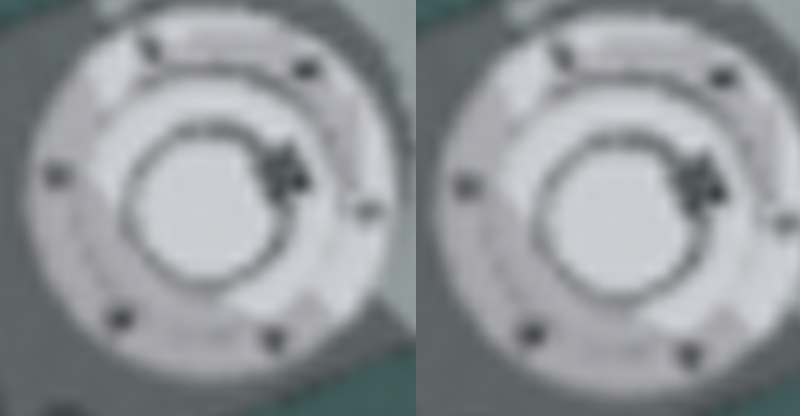

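Hub is home: the holes put its keyway at 23.2° against the fixture's 23.1°. Now the key.

Request:
step_arm(
  increments=[
    [0.17, 0.09, 0.2, 0, 0, 0.12, 60],
    [0.17, 0.09, 0.5, 0, 0, 0.24, 60],
    [0.17, 0.09, 0.8, 0, 0, 0.36, 60],
    [0.17, 0.09, 1, 0, 0, 0.48, 60],
    [0.17, 0.09, 1, 0, 0, 0.6, 60],
    [0.17, 0.09, 1, 0, 0, 0.72, 60],
    [0.17, 0.09, 1, 0, 0, 0.84, 60],
    [0.17, 0.09, 1, 0, 0, 0.96, 60],
    [0.17, 0.09, 1, 0, 0, 1.08, 60],
    [0.17, 0.09, 1, 0, 0, 1.131, 60],
    [0.17, 0.09, 1, 0, 0, 1.131, 60],
    [0.17, 0.09, 1, 0, 0, 1.131, 60],
  ],
)

```text
clock: 12.22
tool_pos: [474.0, -345.2, 154.1]
eef_rot: [0.982, -0.191, 0.001, 0.0]
contact_force: [0.2, -0.2, -0.2]
grip_width: 60.0
```

Run:
```python
from mv import *
sync();plan(472,-347.9,110,-112.5)
```

```text
t 12.22 tcp [ 473.96 -345.25  154.13] h -112.04 zax [ 2.4e-03 -9.0e-04 -1.0e+00] F [ 0.2 -0.2 -0.2] g 60.0
j [ 0.22  0.47  0.48  1.81 -0.27  0.92 -1.14]
row [-0.038  0.128  1.765] [-0.    -0.003  0.008] |mm 44.3
```

Request:
step_arm(
  increments=[
    [-0.04, 0.1, 0.5, 0, 0, 0.004, 60],
    [-0.04, 0.1, 1.0, 0, 0, 0.004, 60],
    [-0.04, 0.1, 1.4, 0, 0, 0.004, 60],
    [-0.04, 0.1, 1.6, 0, 0, 0.004, 60],
    [-0.04, 0.1, 1.6, 0, 0, 0.004, 60],
    [-0.04, 0.1, 1.6, 0, 0, 0.004, 60],
    [-0.04, 0.1, 1.6, 0, 0, 0.004, 60],
  ],
)

```text
clock: 12.8
tool_pos: [472.4, -348.2, 114.9]
eef_rot: [0.981, -0.196, 0.002, 0.0]
contact_force: [-0.4, -0.7, 0.6]
grip_width: 60.0
```

Run:
```python
from mv import *
from h import *
a=snap('side','s6.png')['img'];b=snap('top','t6.png')['img']
sync();plan(472,-347.9,69,-112.5)
cv2.imwrite('pics/c6.png',np.hstack([cv2.resize(a[264:384,200:320],(400,400),interpolation=2),cv2.resize(b[170:290,300:420],(400,400),interpolation=2)]))
```

```text
t 12.9 tcp [ 472.62 -348.24  115.29] h -112.58 zax [ 0.0042 -0.0018 -1.    ] F [ 0.2  0.4 -0.1] g 60.0
j [ 0.24  0.53  0.46  1.84 -0.3   0.84 -1.12]
row [-0.037 -0.003  1.851] [ 0.    -0.005 -0.001] |mm 46.3
```

View pics/c6.png

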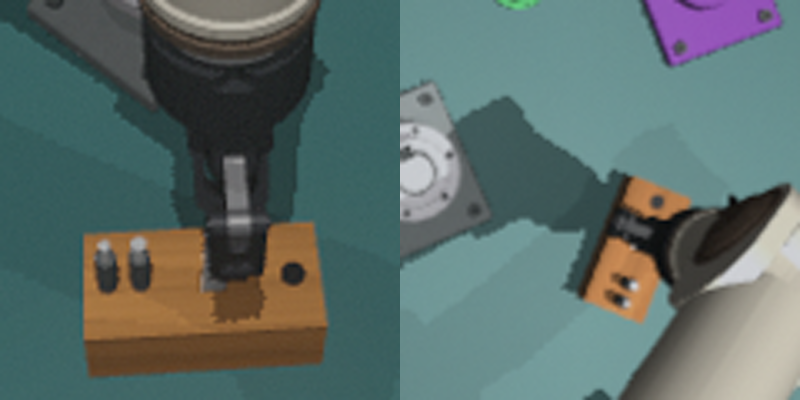

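Request:
step_arm(
  increments=[
    [-0.03, 0, 0.4, 0, -0.005, 0, 60],
    [-0.03, 0, 0.8, 0, -0.005, 0, 60],
    [-0.03, 0, 1.2, 0, -0.005, 0, 60],
    [-0.03, 0, 1.6, 0, -0.005, 0, 60],
    [-0.03, 0, 1.85, 0, -0.005, 0, 50],
    [-0.03, 0, 1.85, 0, -0.005, 0, 40],
    [-0.03, 0, 1.85, 0, -0.005, 0, 40],
  ],
)

```text
clock: 13.48
tool_pos: [471.1, -347.5, 67.7]
eef_rot: [0.981, -0.196, -0.001, -0.0]
contact_force: [-0.4, -0.8, 1.5]
grip_width: 39.8
```

Run:
```python
from mv import *
sync();plan(472,-347.9,69,-112.5)
from h import *
a=snap('side','s7.png')['img']
cv2.imwrite('pics/c7.png',cv2.resize(a[294:384,210:310],(600,540),interpolation=2))
```

```text
t 13.48 tcp [ 471.14 -347.48   67.67] h -112.59 zax [-0.0027  0.0013 -1.    ] F [-0.4 -0.8  1.5] g 39.8
j [ 0.26  0.6   0.43  1.85 -0.34  0.77 -1.09]
row [ 0.038  0.002 -0.053] [-0.     0.003 -0.002] |mm 1.6
```

View pics/c7.png

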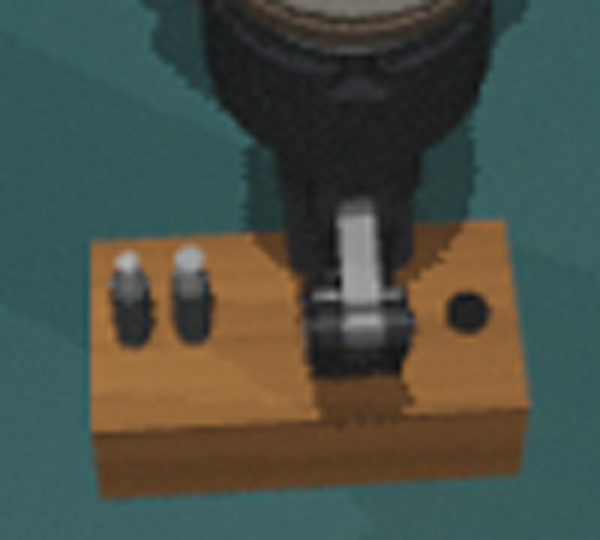

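Request:
step_arm(
  increments=[
    [0.03, 0, -0.05, 0, 0.003, 0, 40],
    [0.03, 0, -0.05, 0, 0.003, 0, 40],
    [0.03, 0, -0.05, 0, 0.003, 0, 8],
    [0.03, 0, -0.05, 0, 0.003, 0, 8],
    [0.03, 0, -0.05, 0, 0.003, 0, 8],
    [0.03, 0, -0.05, 0, 0.003, 0, 8],
    [0.03, 0, -0.05, 0, 0.003, 0, 8],
    [0.03, 0, -0.05, 0, 0.003, 0, 8],
    [0.03, 0, -0.05, 0, 0.003, 0, 8],
  ],
  force=60,
)

```text
clock: 14.28
tool_pos: [472.7, -348.0, 70.2]
eef_rot: [0.981, -0.196, 0.001, 0.0]
contact_force: [0.1, 1.2, 5.9]
grip_width: 10.7
```

Run:
```python
from mv import *
sync()
```

```text
t 14.28 tcp [ 472.74 -347.99   70.21] h -112.58 zax [ 2.2e-03 -6.0e-04 -1.0e+00] F [0.1 1.2 5.9] g 10.7
j [ 0.26  0.59  0.43  1.85 -0.34  0.76 -1.09]
```

Request:
step_arm(
  increments=[
    [0, 0, -0.3, 0, 0, 0, 8],
    [0, 0, -0.8, 0, 0, 0, 8],
    [0, 0, -1.5, 0, 0, 0, 8],
    [0, 0, -2.4, 0, 0, 0, 8],
    [0, 0, -3.3, 0, 0, 0, 8],
    [0, 0, -4.1, 0, 0, 0, 8],
    [0, 0, -4.4, 0, 0, 0, 8],
    [0, 0, -4.4, 0, 0, 0, 8],
    [0, 0, -4.4, 0, 0, 0, 8],
  ],
)

```text
clock: 15.03
tool_pos: [472.1, -347.7, 179.7]
eef_rot: [0.981, -0.196, 0.001, 0.0]
contact_force: [1.3, 0.9, -2.3]
grip_width: 10.7
```

Run:
```python
from mv import *
from h import *
a=snap('side','s8.png')['img'];b=snap('top','t8.png')['img']
cv2.imwrite('pics/c8.png',np.hstack([cv2.resize(a[224:384,180:340],(400,400),interpolation=2),cv2.resize(b[170:290,300:420],(400,400),interpolation=2)]))
sync()
c,s=np.cos(np.radians(23.1)),np.sin(np.radians(23.1))
X,Y=537.4+27*c,-124.5+27*s; print(X,Y); plan(X,Y,180,-66.9)
```

```text
t 15.13 tcp [ 471.36 -347.09  178.36] h -112.58 zax [-7.e-04  9.e-04 -1.e+00] F [ 0.4  0.  -1.6] g 10.5
j [ 0.21  0.45  0.49  1.79 -0.25  0.97 -1.16]
562.2351804276869 -113.90689785170385
row [ -0.225 -10.008  -0.06 ] [-0.001  0.001 -0.797] |mm 250.3
```

View pics/c8.png

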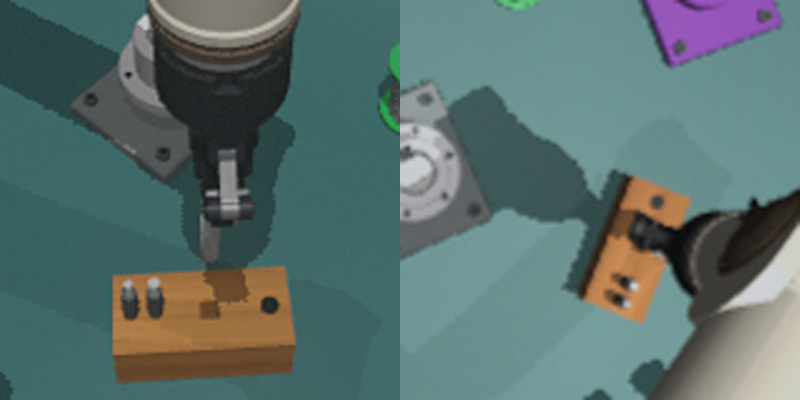

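Request:
step_arm(
  increments=[
    [-0.02, -0.9, 0, 0, 0, -0.07, 8],
    [-0.04, -1.9, 0, 0, 0, -0.15, 8],
    [-0.07, -2.9, 0, 0, 0, -0.23, 8],
    [-0.09, -3.9, 0, 0, 0, -0.31, 8],
    [-0.11, -4.9, 0, 0, 0, -0.39, 8],
    [-0.13, -5.9, 0, 0, 0, -0.47, 8],
    [-0.16, -6.9, 0, 0, 0, -0.55, 8],
    [-0.18, -7.9, 0, 0, 0, -0.63, 8],
    [-0.2, -8.9, 0, 0, 0, -0.71, 8],
    [-0.22, -9.6, 0, 0, 0, -0.77, 8],
    [-0.22, -10.0, 0, 0, 0, -0.797, 8],
    [-0.22, -10.0, 0, 0, 0, -0.797, 8],
  ],
)

```text
clock: 16.13
tool_pos: [563.6, -112.2, 178.8]
eef_rot: [0.979, 0.202, 0.0, -0.0]
contact_force: [-0.2, 0.4, -0.5]
grip_width: 10.6
```

Request:
step_arm(
  increments=[
    [0, 0, 0, 0, 0, 0, 8],
    [0, 0, 0, 0, 0, 0, 8],
  ],
)

```text
clock: 16.3
tool_pos: [562.3, -117.1, 179.5]
eef_rot: [0.98, 0.198, 0.0, 0.001]
contact_force: [-0.4, -0.6, -1.0]
grip_width: 10.9
```

Run:
```python
from mv import *
sync(); plan(562.2,-113.9,165,-66.9)
```

```text
t 16.3 tcp [ 562.34 -117.12  179.49] h -67.13 zax [ 5.0e-04 -1.7e-03 -1.0e+00] F [-0.4 -0.6 -1. ] g 10.9
j [-0.05  0.4   0.26  1.81 -0.12  0.94 -0.91]
row [ 0.045 -0.122  0.579] [ 0.002  0.    -0.004] |mm 14.8
```

Request:
step_arm(
  increments=[
    [0.03, -0.06, 0.3, 0.0, 0, -0.004, 8],
    [0.03, -0.06, 0.58, 0, 0, -0.004, 8],
    [0.03, -0.06, 0.58, 0, 0, -0.004, 8],
    [0.03, -0.06, 0.58, 0, 0, -0.004, 8],
    [0.03, -0.06, 0.58, 0, 0, -0.004, 8],
  ],
)

```text
clock: 16.72
tool_pos: [563.0, -113.6, 165.0]
eef_rot: [0.979, 0.202, 0.0, 0.0]
contact_force: [0.2, 0.9, -1.6]
grip_width: 10.7
```

Run:
```python
from mv import *
from h import *
from fit import *
for i in range(3): a=snap('side','s9.png')['img']
o=st(); sync(); plan(562.2,-113.9,165,-66.9)
b=snap('top','t9.png')['img']
f=load('side'); im=cv2.resize(a,None,fx=8,fy=8,interpolation=2)
th=np.radians(23.1)
def dr(P,x,y,c):
    h=cv2.convexHull(((proj(f,place(P,x,y,th))+.5)*8-.5).astype(np.float32)); cv2.polylines(im,[np.round(h).astype(int)],True,c,1)
t=o['tool_pos']; dz=t[2]-70  # height gain (foot 10)
KEY=[box(-12,-2.2,-6,6,18,19),box(-12,1,-6,6,73,74),box(-12,12,-6,6,74,92)]
for P in [np.vstack(KEY[:2]),KEY[2]]:
    Q=P.copy(); Q[:,2]+=dz; dr(Q,t[0]+.9,t[1]+.45,(0,0,255))
gap=box(15,25.8,-7.2,7.2,90,90.1); dr(gap,537.8,-123.76,(0,255,0))
dr(box(15,19.5,-7.2,7.2,94,94.1),537.8,-123.76,(255,255,0))
cv2.imwrite('pics/c9.png',im[190*8:262*8,215*8:300*8])
```

```text
t 16.87 tcp [ 563.48 -113.4   165.48] h -66.7 zax [ 1.9e-03 -6.0e-04 -1.0e+00] F [ 0.7 -0.2 -0.2] g 10.5
j [-0.05  0.41  0.25  1.83 -0.13  0.92 -0.9 ]
t 16.87 tcp [ 563.48 -113.4   165.48] h -66.7 zax [ 1.9e-03 -6.0e-04 -1.0e+00] F [ 0.7 -0.2 -0.2] g 10.5
j [-0.05  0.41  0.25  1.83 -0.13  0.92 -0.9 ]
row [-0.055 -0.002  0.019] [ 0.001 -0.002  0.004] |mm 1.5
```

View pics/c9.png

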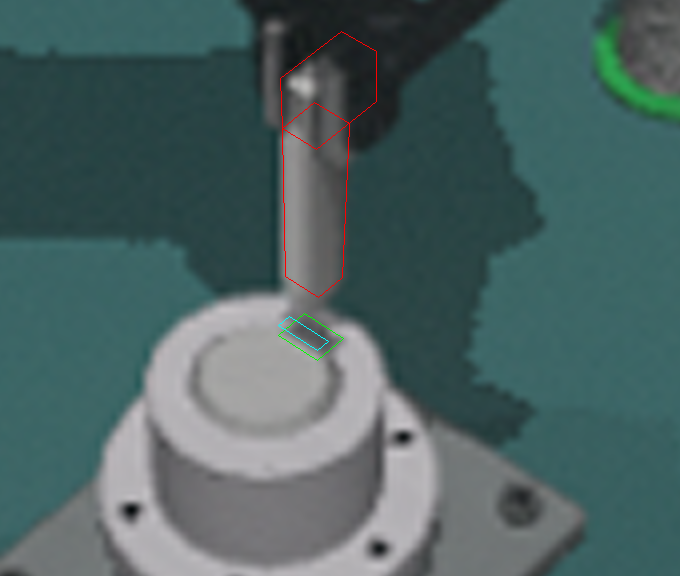

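Request:
step_arm(
  increments=[
    [0.02, 0, 0.15, 0, 0, 0.003, 8],
    [0.02, 0, 0.3, 0, 0, 0.003, 8],
    [0.02, 0, 0.45, 0, 0, 0.003, 8],
    [0.02, 0, 0.6, 0, 0, 0.003, 8],
    [0.02, 0, 0.75, 0, 0, 0.003, 8],
    [0.02, 0, 0.85, 0, 0, 0.003, 8],
    [0.02, 0, 0.85, 0, 0, 0.003, 8],
  ],
)

```text
clock: 17.5
tool_pos: [563.2, -113.0, 143.1]
eef_rot: [0.98, 0.201, -0.0, 0.0]
contact_force: [-0.5, 0.1, -1.3]
grip_width: 10.6
```

Run:
```python
from mv import *
sync()
from h import *
a=snap('side','s10.png')['img']; cv2.imwrite('pics/c10.png',cv2.resize(a[185:265,210:300],(720,640),interpolation=2)[:600])
```

```text
t 17.5 tcp [ 563.22 -113.02  143.11] h -66.86 zax [ 1.e-04 -4.e-04 -1.e+00] F [-0.5  0.1 -1.3] g 10.6
j [-0.04  0.44  0.25  1.84 -0.14  0.87 -0.9 ]
```

View pics/c10.png

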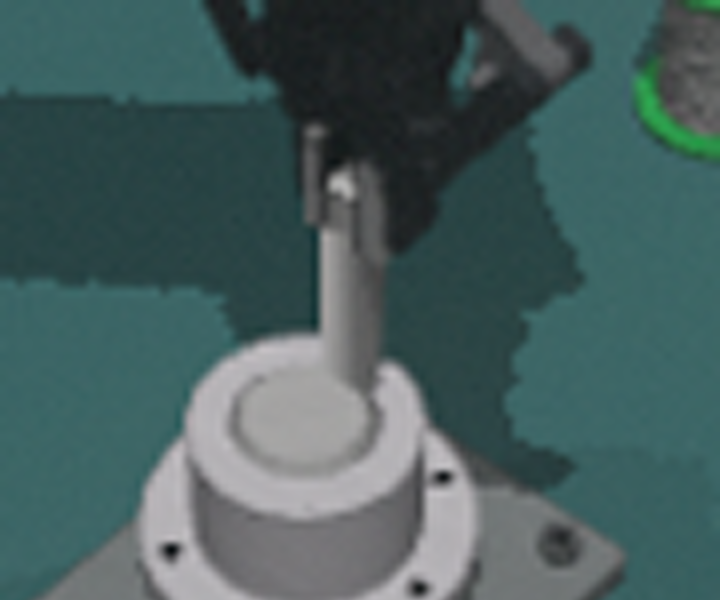

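Request:
step_arm(
  increments=[
    [0, 0, 0.1, 0, 0, 0, 8],
    [0, 0, 0.2, 0, 0, 0, 8],
    [0, 0, 0.3, 0, 0, 0, 8],
    [0, 0, 0.4, 0, 0, 0, 8],
    [0, 0, 0.5, 0, 0, 0, 8],
    [0, 0, 0.6, 0, 0, 0, 8],
    [0, 0, 0.6, 0, 0, 0, 8],
  ],
)

```text
clock: 18.13
tool_pos: [563.1, -113.2, 128.2]
eef_rot: [0.98, 0.2, -0.0, 0.0]
contact_force: [-1.8, -0.6, -1.4]
grip_width: 10.5
```

Run:
```python
from mv import *
sync()
```

```text
t 18.13 tcp [ 563.11 -113.23  128.24] h -66.87 zax [ 0.e+00 -6.e-04 -1.e+00] F [-1.8 -0.6 -1.4] g 10.5
j [-0.04  0.46  0.24  1.85 -0.14  0.84 -0.89]
```

Request:
step_arm(
  increments=[
    [0, 0, 0.1, 0, 0, 0, 8],
    [0, 0, 0.2, 0, 0, 0, 8],
    [0, 0, 0.3, 0, 0, 0, 8],
    [0, 0, 0.36, 0, 0, 0, 8],
    [0, 0, 0.4, 0, 0, 0, 8],
  ],
)

```text
clock: 18.55
tool_pos: [563.0, -113.4, 118.5]
eef_rot: [0.98, 0.2, -0.0, 0.0]
contact_force: [-4.8, -2.5, 0.9]
grip_width: 10.6
```

Run:
```python
from mv import *
sync()
```

```text
t 18.55 tcp [ 562.97 -113.45  118.53] h -66.88 zax [-1.e-04 -7.e-04 -1.e+00] F [-4.8 -2.5  0.9] g 10.6
j [-0.04  0.48  0.24  1.86 -0.15  0.83 -0.89]
```

Request:
step_arm(
  increments=[
    [-0.03, 0, 0, 0, 0, 0, 8],
    [-0.04, 0, 0.08, 0, 0, 0, 8],
    [-0.04, 0, 0.16, 0, 0, 0, 8],
    [-0.05, 0, 0.24, 0, 0, 0, 8],
    [-0.05, 0, 0.3, 0, 0, 0, 8],
  ],
)

```text
clock: 18.97
tool_pos: [562.7, -114.2, 112.1]
eef_rot: [0.98, 0.2, 0.001, 0.001]
contact_force: [-6.7, -1.6, 9.5]
grip_width: 10.5
```

Run:
```python
from mv import *
sync()
```

```text
t 18.97 tcp [ 562.68 -114.16  112.12] h -66.89 zax [ 1.7e-03 -8.0e-04 -1.0e+00] F [-6.7 -1.6  9.5] g 10.5
j [-0.03  0.49  0.24  1.86 -0.15  0.81 -0.88]
```

Key is deep in the gap with its head centre at about 125 mm. Letting go, then rising to push with shut fingers.

Request:
step_arm(
  increments=[
    [-0.03, 0, -0.04, 0, 0, 0, 20],
    [-0.03, 0, -0.04, 0, 0, 0, 40],
    [-0.03, 0, -0.04, 0, 0, 0, 40],
    [-0.03, 0, -0.04, 0, 0, 0, 40],
    [-0.03, 0, -0.04, 0, 0, 0, 40],
  ],
)

```text
clock: 19.38
tool_pos: [562.6, -113.5, 112.7]
eef_rot: [0.98, 0.201, 0.001, 0.0]
contact_force: [-0.2, 0.1, -0.1]
grip_width: 39.9
```

Request:
step_arm(
  increments=[
    [0, 0, -0.4, 0, 0, 0, 40],
    [0, 0, -1.0, 0, 0, 0, 40],
    [0, 0, -1.7, 0, 0, 0, 40],
    [0, 0, -2.2, 0, 0, 0, 40],
    [0, 0, -2.2, 0, 0, 0, 0],
    [0, 0, -2.2, 0, 0, 0, 0],
    [0, 0, -2.2, 0, 0, 0, 0],
    [0, 0, -2.2, 0, 0, 0, 0],
  ],
)

```text
clock: 20.05
tool_pos: [561.1, -113.7, 166.5]
eef_rot: [0.98, 0.201, -0.0, 0.0]
contact_force: [-0.5, -0.1, 0.2]
grip_width: -0.4
```

Run:
```python
from mv import *
sync()
from h import *
a=snap('side','s11.png')['img'];b=snap('top','t11.png')['img']; cv2.imwrite('pics/c11.png',cv2.resize(a[175:265,210:310],(666,600),interpolation=2))
```

```text
t 20.05 tcp [ 561.14 -113.66  166.54] h -66.86 zax [-2.e-04 -2.e-04 -1.e+00] F [-0.5 -0.1  0.2] g -0.4
j [-0.05  0.41  0.26  1.83 -0.13  0.92 -0.9 ]
```

View pics/c11.png

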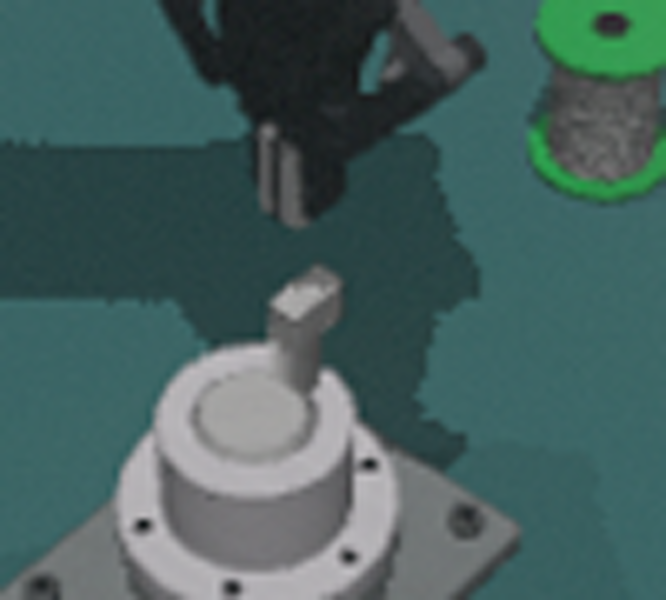

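Request:
step_arm(
  increments=[
    [0, 0, 0.3, 0, 0, 0, 0],
    [0, 0, 0.6, 0, 0, 0, 0],
    [0, 0, 0.9, 0, 0, 0, 0],
    [0, 0, 1.1, 0, 0, 0, 0],
    [0, 0, 1.2, 0, 0, 0, 0],
    [0, 0, 1.2, 0, 0, 0, 0],
  ],
  force=60,
)

```text
clock: 20.65
tool_pos: [561.2, -113.8, 136.3]
eef_rot: [0.98, 0.201, -0.0, 0.0]
contact_force: [-0.7, 0.1, -0.2]
grip_width: -0.1
```

Run:
```python
from mv import *
sync()
```

```text
t 20.65 tcp [ 561.2  -113.79  136.3 ] h -66.87 zax [-5.e-04 -4.e-04 -1.e+00] F [-0.7  0.1 -0.2] g -0.1
j [-0.04  0.45  0.25  1.85 -0.14  0.86 -0.89]
```

Request:
step_arm(
  increments=[
    [0, 0, 0.05, 0, 0, 0, 0],
    [0, 0, 0.1, 0, 0, 0, 0],
    [0, 0, 0.15, 0, 0, 0, 0],
    [0, 0, 0.2, 0, 0, 0, 0],
    [0, 0, 0.25, 0, 0, 0, 0],
    [0, 0, 0.3, 0, 0, 0, 0],
  ],
)

```text
clock: 21.15
tool_pos: [562.0, -113.9, 130.1]
eef_rot: [0.98, 0.201, 0.001, 0.0]
contact_force: [0.4, 1.3, 0.1]
grip_width: 0.2
```

Run:
```python
from mv import *
sync()
```

```text
t 21.15 tcp [ 562.03 -113.9   130.05] h -66.86 zax [ 1.8e-03 -5.0e-04 -1.0e+00] F [0.4 1.3 0.1] g 0.2
j [-0.04  0.46  0.25  1.85 -0.14  0.84 -0.89]
```

Request:
step_arm(
  increments=[
    [0, 0, 0.05, 0, 0, 0, 0],
    [0, 0, 0.1, 0, 0, 0, 0],
    [0, 0, 0.15, 0, 0, 0, 0],
    [0, 0, 0.2, 0, 0, 0, 0],
    [0, 0, 0.24, 0, 0, 0, 0],
  ],
)

```text
clock: 21.57
tool_pos: [562.7, -114.9, 126.1]
eef_rot: [0.98, 0.2, 0.002, 0.001]
contact_force: [-5.1, -0.2, 19.0]
grip_width: -0.0
```

Run:
```python
from mv import *
sync()
```

```text
t 21.57 tcp [ 562.75 -114.94  126.09] h -66.9 zax [ 0.0034 -0.0013 -1.    ] F [-5.1 -0.2 19. ] g -0.0
j [-0.04  0.46  0.24  1.86 -0.15  0.84 -0.89]
```

Request:
step_arm(
  increments=[
    [0, 0, 0.03, 0, 0, 0, 0],
    [0, 0, 0.06, 0, 0, 0, 0],
    [0, 0, 0.06, 0, 0, 0, 0],
  ],
)

```text
clock: 21.82
tool_pos: [562.9, -115.3, 125.3]
eef_rot: [0.98, 0.2, 0.002, 0.001]
contact_force: [-5.8, -1.0, 19.7]
grip_width: 0.0
```

Run:
```python
from mv import *
sync()
```

```text
t 21.82 tcp [ 562.88 -115.33  125.31] h -66.92 zax [ 0.004  -0.0015 -1.    ] F [-5.8 -1.  19.7] g 0.0
j [-0.04  0.47  0.24  1.86 -0.15  0.83 -0.89]
```

Request:
step_arm(
  increments=[
    [0, 0, 0.04, 0, 0, 0, 0],
    [0, 0, 0.08, 0, 0, 0, 0],
    [0, 0, 0.1, 0, 0, 0, 0],
    [0, 0, 0.1, 0, 0, 0, 0],
  ],
)

```text
clock: 22.15
tool_pos: [563.2, -115.7, 124.2]
eef_rot: [0.98, 0.2, 0.002, 0.001]
contact_force: [-9.0, -1.4, 28.3]
grip_width: 0.0
```

Run:
```python
from mv import *
sync()
```

```text
t 22.15 tcp [ 563.21 -115.68  124.19] h -66.93 zax [ 0.0049 -0.0015 -1.    ] F [-9.  -1.4 28.3] g 0.0
j [-0.04  0.47  0.24  1.86 -0.15  0.83 -0.89]
```

Request:
step_arm(
  increments=[
    [0, 0, -0.1, 0, 0, 0, 0],
    [0, 0, -0.3, 0, 0, 0, 0],
    [0, 0, -0.8, 0, 0, 0, 0],
    [0, 0, -1.6, 0, 0, 0, 0],
    [0, 0, -2.6, 0, 0, 0, 0],
    [0, 0, -3.4, 0, 0, 0, 0],
    [0, 0, -3.6, 0, 0, 0, 0],
    [2, 6, -3.6, 0, 0, 0, 0],
    [2, 7, -3.6, 0, 0, 0, 0],
    [2, 8, -3.6, 0, 0, 0, 0],
    [2, 8, -3.6, 0, 0, 0, 0],
    [2, 8, -3.6, 0, 0, 0, 0],
  ],
)

```text
clock: 23.15
tool_pos: [687.1, -279.5, 209.6]
eef_rot: [0.98, 0.201, 0.0, 0.0]
contact_force: [0.3, 0.5, 0.2]
grip_width: -0.2
```

Run:
```python
from mv import *
st()
from h import *
from fit import *
a=snap('side','s12.png')['img'];b=snap('top','t12.png')['img']
th=np.radians(23.1); ims=[]
for n,im0,(x,y),c in(('side',a,(537.8,-123.76),(205,180,105,85)),('top',b,(535.96,-125.27),(265,170,80,65))):
    f=load(n); im=cv2.resize(im0,None,fx=6,fy=6,interpolation=2)
    for hc,col in((115,(0,0,255)),):
        for P in(box(15,39,-6,6,hc-9,hc+9),box(15,28,-6,6,94,hc-9),cyl(33,90,90)):
            h=cv2.convexHull(((proj(f,place(P,x,y,th))+.5)*6-.5).astype(np.float32)); cv2.polylines(im,[np.round(h).astype(int)],True,col,1)
    u,v,w,hh=c; ims.append(cv2.resize(im[v*6:(v+hh)*6,u*6:(u+w)*6],(395,395)))
cv2.imwrite('pics/c12.png',np.hstack(ims))
cv2.imwrite('pics/c12b.png',np.vstack([np.hstack([a]),]))
```

```text
t 23.15 tcp [ 687.12 -279.45  209.62] h -66.83 zax [ 7.e-04 -3.e-04 -1.e+00] F [0.3 0.5 0.2] g -0.2
j [ 0.18  0.66  0.28  1.32 -0.19  1.18 -0.69]
```

View pics/c12.png

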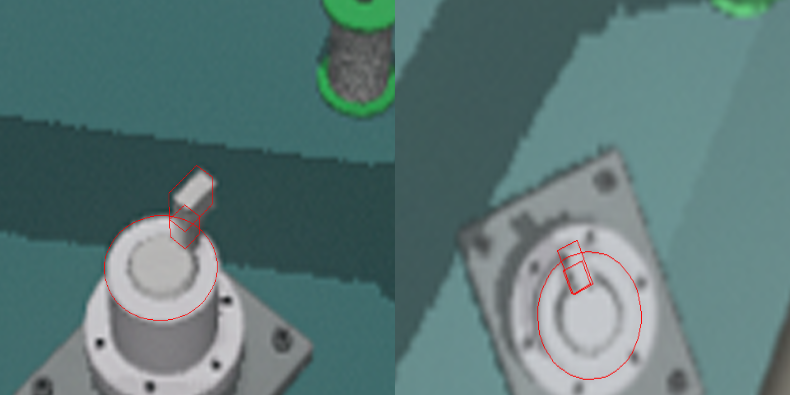

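View pics/s12.png

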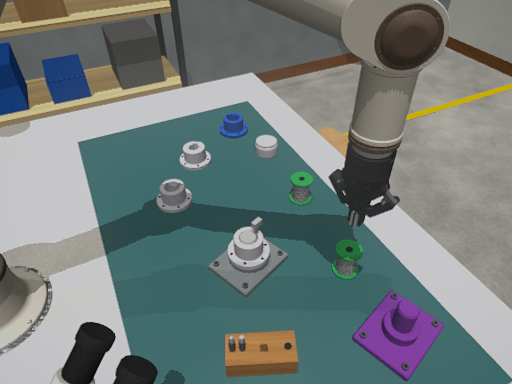

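Run:
```python
from fit import *
th=np.radians(23.1); ims=[]
for fn,n,(x,y),(u,v,w,h) in(('s12','side',(537.8,-123.76),(225,205,60,60)),('t12','top',(535.96,-125.27),(275,185,60,60))):
    f=load(n); im=cv2.imread(f'pics/{fn}.png'); g=cv2.resize(im[v:v+h,u:u+w],(390,390),interpolation=2); o=g.copy(); s=390/60
    for hc in(115,):
      for P in(box(15,39,-6,6,hc-9,hc+9),box(15,28,-6,6,94,hc-9),cyl(33,90,90)):
        q=((proj(f,place(P,x,y,th))-[u,v]+.5)*s-.5); cv2.polylines(o,[np.round(cv2.convexHull(q.astype(np.float32))).astype(int)],True,(0,0,255),1)
    ims.append(np.vstack([g,o])[:,:])
cv2.imwrite('pics/c13.png',cv2.resize(np.hstack(ims),(600,600)))
```

```text
(no output)
```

View pics/c13.png

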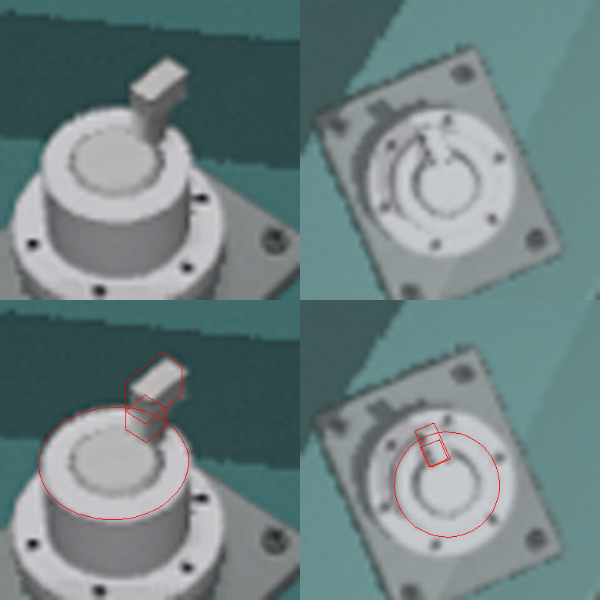

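Run:
```python
from mv import *
o=st()
from workcell import ctrl
print(ctrl.hand_in())
```

```text
t 23.25 tcp [ 686.24 -285.73  207.25] h -67.23 zax [-0.0013 -0.0052 -1.    ] F [-1.  -0.1 -0.3] g 0.2
j [ 0.18  0.67  0.29  1.32 -0.19  1.18 -0.69]
the job is handed in; nothing more can be done
None
```

I placed hub A on the test shaft, drove the taper key in with a measured 28 N push, and handed the job in at about 23 s. I don't know the verdict, because handing in reports none.

**Hub A:** I picked the hub with the wide keyway and the 42 mm bore and carried it over. I lowered it in the grip until the shoulder took 18 N, then let go. Seen from above after release, its keyway lay at 23.2°, against 23.1° for the shaft's.

**Key:** I lowered it into the gap with its head pointing away from the shaft, released it, and pushed it down with the shut fingers. The height of the fingers put the head centre at about 115 mm; the last side picture suggests nearer 113 mm. Either way it is under the 122 mm limit.

**Last checks:** The pictures show the key upright and the hub on the shoulder. The other hubs, spools and tin look unmoved by eye; I did not re-measure them. The arm is clear of everything and the measured force on it is about zero.

**Disagreements:**
- The key head shows about 1.5–2 mm to one side of its nominal place in the side view. I put this down to play in the slot (12 mm key, 14.4 mm slot).
- The fingers also drifted sideways by about 2 mm during the push.
- The jam force itself can't be measured, so I inferred it from the push.

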